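# Hang the dip baskets to drain

## Task

Hang both wire dip baskets by their handles on the drain rack under its tray, the deep basket on the high hook and the shallow basket on the low hook, with the circuit board still lying in each. Carry them upright, leave them hanging still, and do not disturb the dropper bottle, loupe, tape roll and scrap dish that stand about.

Things in the scene. Friction and masses are not known exactly. Their poses are not given: they have to be found in the camera images.
- deep_basket: Deep open steel wire basket, 90 (x) x 80 (y) x 70 mm high, about 250 g. Origin: centre of underside, z up; same seen from +x and -x; x starts pointing away from robot (yaw -0.1 to 1.15). Rigid handle: 6 mm wire arch in plane x = 0, uprights at y = +-38.5, bar along y, centre 155 mm up at y = 0 (6 mm lower at y = +-30). Black grip tab on it: 34 (x) x 12 (y) mm, 157 to 197 mm up.
- deep_basket_bar (a point): Centre of the handle bar's middle on the deep basket, 155 mm above its underside; axes as the basket's.
- deep_basket_tab (a point): Grip point in the middle of the deep basket's tab, 26 mm above the bar centre (tab top 16 mm higher); axes as the basket's. Grip across the 12 mm thickness (fingers close along the basket's y); the tool may lean in the basket's x-z plane.
- shallow_basket: Shallow open steel wire basket, 90 (x) x 80 (y) x 35 mm high, about 200 g. Origin: centre of underside, z up; same seen from +x and -x; x starts pointing away from robot (yaw -0.1 to 1.15). Rigid handle: 6 mm wire arch in plane x = 0, uprights at y = +-38.5, bar along y, centre 120 mm up at y = 0 (6 mm lower at y = +-30). Black grip tab on it: 34 (x) x 12 (y) mm, 122 to 162 mm up.
- shallow_basket_bar (a point): Centre of the handle bar's middle on the shallow basket, 120 mm above its underside; axes as the basket's.
- shallow_basket_tab (a point): Grip point in the middle of the shallow basket's tab, 26 mm above the bar centre (tab top 16 mm higher); axes as the basket's. Grip across the 12 mm thickness (fingers close along the basket's y); the tool may lean in the basket's x-z plane.
- drain_rack: Fixed rack, 300 mm wide (y), 360 high. Origin: centre at bench level, z up; open side -x faces the robot (yaw -0.65 to -0.25). Foot x -90 to +75 mm, lip 14 high. Back plate face x = +60. A tray overhangs the hooks: x -18 to +65, z 300 to 360, full width (things in it), so the hand must come in under its front edge, leaning back 35 to 50 deg. End plates at y = +-150, x > -18, z 250 to 300.
- hook_high (a point): Bar centre of a basket hung mid-hook on the high (left) hook: (-10, +75, 205) mm in the rack's frame; axes as the rack's. Hook: 8 mm rod along x, axis 7 mm below this point, from the back plate level out to 25 mm in -x of this point, then bent up; the tip ends 13 mm above this point's level, 37 mm in -x of it. Bar lies across the rod: basket x along rack x, either way round.
- hook_low (a point): The same for the low hook (right one seen from the robot): y = -75 mm, z = 165 mm in the rack's frame, otherwise the same shape.
- board_in_deep: Small circuit board, 36 x 52 x 8 mm, lying loose on the floor of the deep basket. Origin: centre of its underside.
- board_in_shallow: Small circuit board, 30 x 62 x 8 mm, lying loose on the floor of the shallow basket. Origin: centre of its underside.
- microscope: Fixed furniture: stereo microscope on a boom; its head hangs behind and to the left of the baskets, the boom runs from it to a post behind them. Keep the arm clear of it. Origin: (617, 477, 0) mm on the bench.
- dropper_bottle: Loose bystander: small amber dropper bottle, 34 mm wide, 102 mm high, standing between or in front of the baskets. Origin: centre of its underside.
- eye_loupe: Loose bystander: black eye loupe, 36 mm wide, 34 mm high. Origin: centre of its underside.
- tape_roll: Loose bystander: roll of amber tape lying flat, 67 mm wide, 12 mm high, in front of the rack. Origin: centre of its underside.
- scrap_dish: Loose bystander: white dish, 54 mm wide, 18 mm high, in front of the rack. Origin: centre of its underside.

How it is judged (in metres and radians):
At the end, for the whole second after the job is handed in: Deep basket on the high hook, shallow on the low one: bar centre within 30 mm along, 20 mm across and -5 to +9 mm in height of the hook point; baskets within 0.3 rad of upright, under 50 mm/s, not held; each board inside its basket (x of deep_basket_bar in the frame of hook_high between -0.03 and 0.03 m and y of deep_basket_bar in the frame of hook_high between -0.02 and 0.02 m and z of deep_basket_bar in the frame of hook_high between -0.005 and 0.009 m and angle between each of deep_basket, shallow_basket's own z axis and vertical below 0.3 rad and linear speed of each of deep_basket, shallow_basket below 0.05 m/s and contact force between each of deep_basket, shallow_basket and the fingers below 0.1 N and x of shallow_basket_bar in the frame of hook_low between -0.03 and 0.03 m and y of shallow_basket_bar in the frame of hook_low between -0.02 and 0.02 m and z of shallow_basket_bar in the frame of hook_low between -0.005 and 0.009 m and x of board_in_deep in the frame of deep_basket between -0.045 and 0.045 m and y of board_in_deep in the frame of deep_basket between -0.04 and 0.04 m and z of board_in_deep in the frame of deep_basket between -0.005 and 0.05 m and x of board_in_shallow in the frame of shallow_basket between -0.045 and 0.045 m and y of board_in_shallow in the frame of shallow_basket between -0.04 and 0.04 m and z of board_in_shallow in the frame of shallow_basket between -0.005 and 0.03 m); the robot touches nothing.
It fails at once if the dropper bottle or the eye loupe is moved more than 25 mm or tipped over (distance of any of dropper_bottle, eye_loupe from where it was at the start of the episode above 0.025 m or angle between any of dropper_bottle, eye_loupe's own z axis and vertical above 0.5 rad).
It fails at once if the tape roll or the scrap dish is moved more than 25 mm or tipped over (distance of any of tape_roll, scrap_dish from where it was at the start of the episode above 0.025 m or angle between any of tape_roll, scrap_dish's own z axis and vertical above 0.5 rad).
It fails at once if a basket is tipped more than 45 degrees (angle between any of deep_basket, shallow_basket's own z axis and vertical above 0.785 rad).
It also fails if it takes over 72 s, if anything falls off the work surface, if the arm or the gripper's body presses on something with over 40 N, if the wrist force passes 120 N, or if a joint passes its speed limit or range.

## Robot

A 6-joint arm with a two-finger parallel gripper is mounted at the origin on a cart in front of the work surface, level with it; the furniture and walls round the work are solid. World frame = base frame: x ahead of the robot, y to its left, z up, the work surface at z = 0. Lengths are in m, angles in degrees, forces in N, time in s.
With the tool pointing down it reaches from about 0.4 to 0.825 m from the base axis. Payload 7 kg.
Tool frame: the origin (TCP) lies on the centre line of the jaws, within the pads' length; the fingertips stand 8 mm ahead of it and the grasp point (between the pads) lies 11 mm behind it; z points along the fingers, y is the line along which they close (so a half turn about z gives the same grasp; the last joint's range is limited). The gripper opens to 88 mm and grips with 3 to 60 N. Pads are 19 mm wide; open, the fingers measure 130 mm over their backs; the gripper's body (78 mm by 193 mm) begins 47 mm behind the grasp point.
Start: joints at [-50.529, 20.546, 0.682, 0, -70.136, -16.507], TCP at [0.263, -0.621, 0.235] pointing down, gripper open.
Joint ranges: [-176.03, 176.03], [-82.01, 121.73], [-58.28, 71.71], [-173.87, 95.51], [-174.79, -0.11], [-173.66, 173.66]. Speed limits (degrees/s): [136.94, 136.94, 172.46, 180, 180, 180].

## Interface

Orientations are given as [roll, pitch, yaw] about the fixed x, y, z axes, in that order (R = Rz(yaw) Ry(pitch) Rx(roll)).
In Python, from plant import r gives the robot as it stands.
- The arm moves only by the tool carry_out, never from a script. Its argument "targets" is a list of rows, each a list of 6 numbers: the shift along the tool's x, y, z scaled (see below), then the turn, a rotation vector about the tool's x, y, z scaled (see below). A call has 1 to 5 rows; each row shifts and turns the commanded pose from where the row before left it, along the tool's axes as they then stand; what a row does not reach is not made up. The controller multiplies each number of a shift by 0.5 m and each number of a turn by 60 degrees. A row lasts 1/8 s, in which the tool goes at most 62.5 mm and 10.7 degrees, less where a joint would pass 70% of its speed; a pose out of reach is approached as far as the arm can. A call with a number of a shift or a turn outside -1 to 1 is refused whole. A call with a gripper value outside its range is refused whole. "hand" is the opening, from 0 (shut) to 1 (fully open), set as the call begins (left out, the last holds). The fingers move at their own pace and stop on an object; "squeeze" is the grip in N (left out, the last holds). Time passes only in rows, so rows that do not move let the fingers close. It gives the time, the measured TCP pose, the force, the opening and the grip force at its end, in the units of the state.
- r.get_state(): the state, without advancing time (a new reading comes with each control period).
- r.capture(name): name is "scene" or "top"; returns the picture (420x560x3 uint8, red, green, blue); there is no depth.
- r.camera_info(name): a dict with "K" (3x3 intrinsics, pixels), "eye" and "attitude" of the camera in the world. Camera axes: x right, y down, z forward; pixel columns grow to the right and rows downward; lengths in m; the calibration is good to about 2 mm. A picture is of the moment at which its call begins. camera_info takes no time and is no camera call.
- r.close_job(): hands the job in; it is judged then, once.
The state is a dict: "time_s": time; "joints": joint angles; "qd": joint speeds; "joint_torque": joint torques, N m; "tcp_pos": TCP position; "eef_rot": TCP orientation; "contact_force": force on the tool from outside, world axes, zero at the start; "moment": the same for the moment, N m; "gripper_width": finger opening in m; "gripper_force": force on a finger pad.
Only numpy, scipy, OpenCV 4.12 (cv2) and the standard library are available. Lean on these libraries where they do the work, as an engineer would, in place of code of your own. Each camera call takes 0.05 s, during which the arm holds its last target. There are 200 camera calls.

## Working session

There is one attempt and no reset: what is moved stays moved. The work goes in short steps, Python scripts to look and compute and a tool call to move; the robot and the scene stay as the last step left them, time stands still between calls to the robot, and variables do not carry over. Pictures are saved under pics/ and viewed, at most 10 in all, crops included, and the job is handed in when it is done.

Besides the shell and the picture viewer there is one more tool, called after "Emit:" as name(argument=value, ...), one argument or row to a line, values as JSON. carry_out: Moves the arm, as the interface text tells. Its arguments: {"type":"object","properties":{"targets":{"type":"array","items":{"type":"array","items":{"type":"number","minimum":-1,"maximum":1}}},"hand":{"type":"number"},"squeeze":{"type":"number"}},"required":["targets"]}

```bash
ls; mkdir -p pics
python3 - <<'E'
from plant import r
import cv2
print(r.get_state())
for n in("scene","top"):
    im=r.capture(n); cv2.imwrite(f"pics/{n}0.png",im[:,:,::-1]); print(n,r.camera_info(n))
E
```

```text
pics
{'time_s': 0.0, 'joints': array([-5.05274532e+01,  2.05938267e+01,  6.33420772e-01, -2.20324266e-02,
       -7.01346819e+01, -1.65060006e+01]), 'qd': array([-0.02089513, -0.03315649, -0.04884968,  0.01843536,  0.0256911 ,
        0.021198  ]), 'joint_torque': array([-3.28103924e-04, -5.82713020e+01,  2.93043941e+01,  6.99712202e+00,
        6.59991187e-03, -1.79769040e-04]), 'tcp_pos': array([ 0.26317196, -0.62106507,  0.23358698]), 'eef_rot': array([ 1.79902946e+02, -7.16083516e-03, -1.57040952e+02]), 'contact_force': array([ 0.18417991,  0.18350548, -0.80699922]), 'moment': array([0.03724768, 0.00208919, 0.00826766]), 'gripper_force': 0.0, 'gripper_width': 0.08769937098648102}
scene {'K': array([[531.63006484,   0.        , 285.54801045],
       [  0.        , 531.63006484, 212.93915462],
       [  0.        ,   0.        ,   1.        ]]), 'eye': array([-0.3872581 , -0.6430528 ,  1.31039113]), 'attitude': array([-136.67969787,    0.77628685,  -53.77776118])}
top {'K': array([[469.90979178,   0.        , 277.2111905 ],
       [  0.        , 469.90979178, 205.36124106],
       [  0.        ,   0.        ,   1.        ]]), 'eye': array([0.32163912, 0.01964541, 1.52878607]), 'attitude': array([-174.00788492,    0.48149247,  -89.756777  ])}
```

View pics/scene0.png

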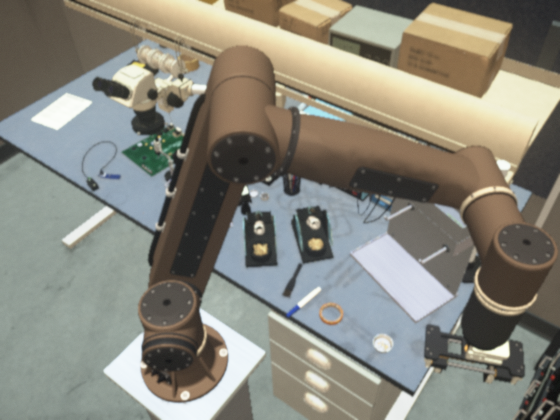

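View pics/top0.png

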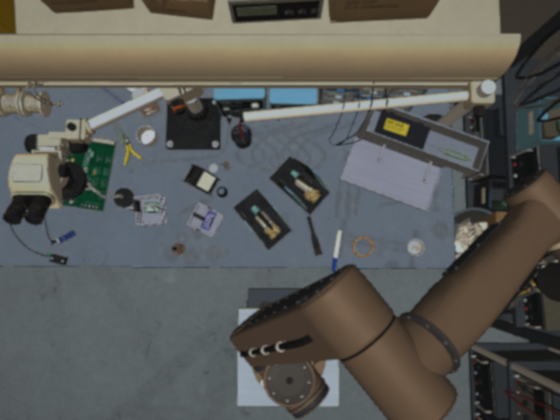

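The arm doesn't block the baskets (top ≈(263,218) and (300,184)), the rack is at ≈(410,165), the tape at (364,245) and the dish at (415,247). I'll zoom in on the baskets and rack.

Run:
```python
import cv2,numpy as np
t=cv2.imread("pics/top0.png");s=cv2.imread("pics/scene0.png")
a=cv2.resize(t[120:270,180:380],(800,600),interpolation=cv2.INTER_CUBIC)
b=cv2.resize(s[150:300,220:420],(800,600),interpolation=cv2.INTER_CUBIC)
cv2.imwrite("pics/c1.png",cv2.convertScaleAbs(a,alpha=1.4)); cv2.imwrite("pics/c2.png",cv2.convertScaleAbs(b,alpha=1.4))
```

```text
(no output)
```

View pics/c1.png

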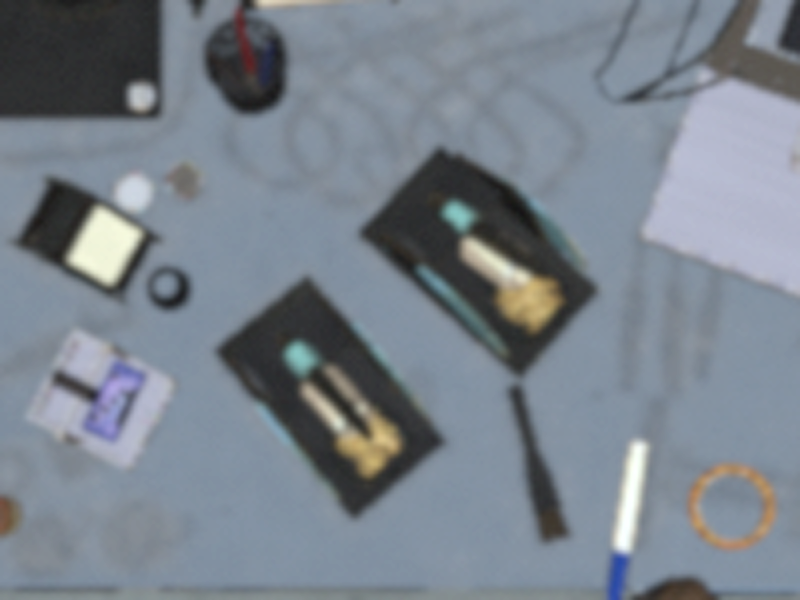

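View pics/c2.png

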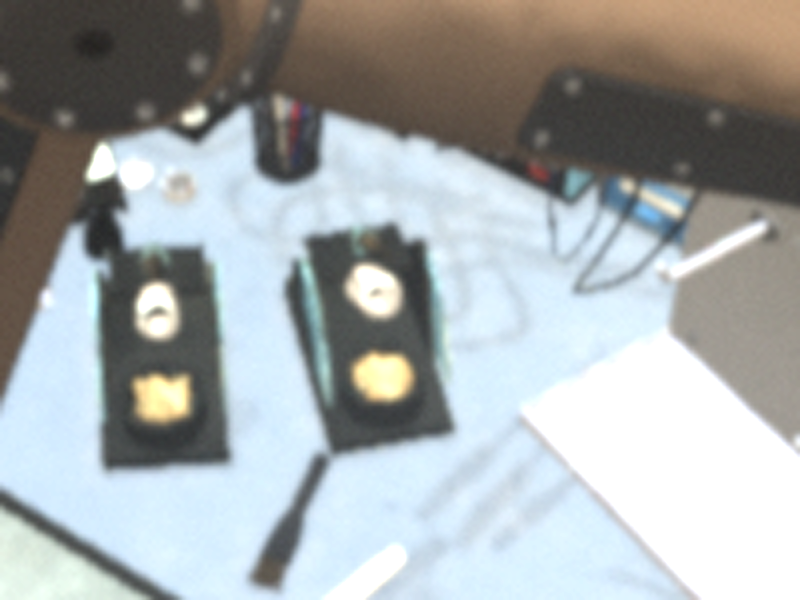

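The two black fixtures are not the baskets. The likely baskets are the gridded things at top (150,207) and (205,218), so I'll look closer at those.

Run:
```python
import cv2,numpy as np
t=cv2.imread("pics/top0.png")
a=cv2.resize(t[155:260,110:250],(800,600),interpolation=cv2.INTER_CUBIC)
cv2.imwrite("pics/c3.png",cv2.convertScaleAbs(a,alpha=1.4))
```

```text
(no output)
```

View pics/c3.png

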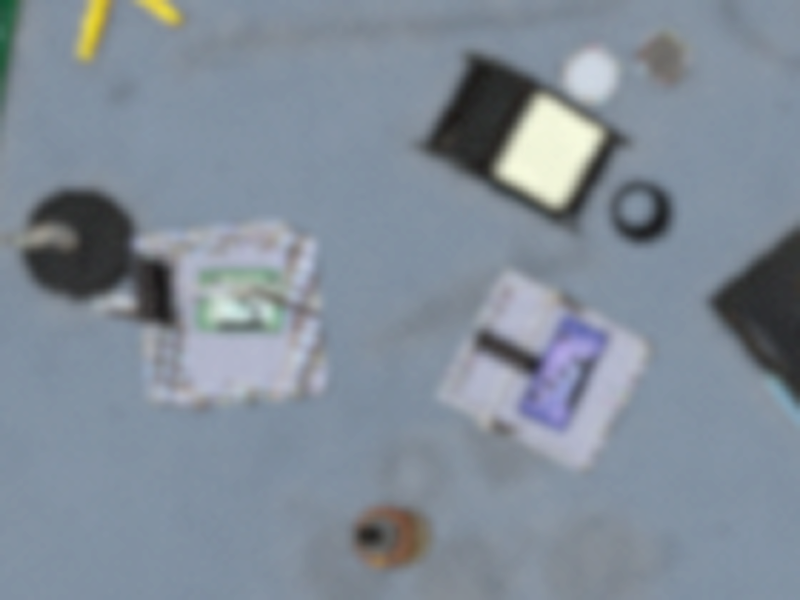

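The baskets are identified: deep (green board) at top px ≈(140,207) with its tab at (137.5,206), and shallow (purple board) at ≈(205,220) with its tab at (199.5,216.5). The bottle is at (177.5,248.5) and the loupe at (222,192). Next I'll write helpers and measure the masks, plus a montage of the rack.

```bash
cat > h.py <<'E'
import cv2,numpy as np
from scipy.spatial.transform import Rotation as Ro
from plant import r
def E(a): return Ro.from_euler('xyz',a,degrees=True)
def ray(cam,uv):
    c=r.camera_info(cam); d=np.linalg.solve(c['K'],[uv[0],uv[1],1.]); d=E(c['attitude']).apply(d)
    return np.array(c['eye']),d/np.linalg.norm(d)
def onz(cam,uv,z):
    o,d=ray(cam,uv); return o+d*(z-o[2])/d[2]
def tri(p,q):
    (a,u),(b,v)=ray('top',p),ray('scene',q); A=np.array([u,-v]).T
    s=np.linalg.lstsq(A,b-a,rcond=None)[0]; P,Q=a+u*s[0],b+v*s[1]
    return (P+Q)/2,np.linalg.norm(P-Q)
def proj(cam,X):
    c=r.camera_info(cam); x=c['K']@E(c['attitude']).inv().apply(np.array(X)-c['eye']); return x[:2]/x[2]
def tool(yaw,lean): # basket/rack yaw deg, lean deg: tool z leans into +x ; tool y = +-basket y
    c,s=np.cos(np.radians(lean)),np.sin(np.radians(lean))
    z=np.array([s,0,-c]); y=np.array([0,-1.,0]); x=np.cross(y,z)
    return Ro.from_euler('z',yaw,degrees=True)*Ro.from_matrix(np.array([x,y,z]).T)
def need(p,R,frm=None,Rf=None):
    """shift (0.5 m units) in tool axes and rotvec (60deg units) from the state or a given pose"""
    if frm is None: s=r.get_state(); frm,Rf=s['tcp_pos'],E(s['eef_rot'])
    return np.round(Rf.inv().apply(np.array(p)-frm)/.5,3),np.round((Rf.inv()*R).as_rotvec(degrees=True)/60,3)
E
python3 - <<'E'
from h import *
t=cv2.imread("pics/top0.png");s=cv2.imread("pics/scene0.png")
def rect(x0,y0,x1,y1,lo,hi,name):
    k=4; c=cv2.resize(t[y0:y1,x0:x1],None,fx=k,fy=k,interpolation=cv2.INTER_CUBIC)
    m=cv2.inRange(cv2.cvtColor(c,cv2.COLOR_BGR2HSV),lo,hi)
    cs=cv2.findContours(m,0,1)[0]; b=max(cs,key=cv2.contourArea); M=cv2.moments(b)
    off=lambda p:(np.array(p)+.5)/k-.5+[x0,y0]
    print(name,off((M['m10']/M['m00'],M['m01']/M['m00'])).round(1),M['m00']/16,'\n',off(cv2.boxPoints(cv2.minAreaRect(b))).round(1))
rect(132,198,142,213,(0,0,0),(180,255,75),'deeptab')
rect(192,210,206,224,(0,0,0),(180,255,85),'shtab')
rect(185,198,228,240,(115,8,110),(150,255,255),'shfloor')
rect(132,190,172,230,(115,8,110),(150,60,255),'deepfloor')
for n,uv,z in(('bottle',(177.5,248.5),.06),('loupe',(222,192),.034),('tape',(364,245),.01),('dish',(415,247),.015)): print(n,onz('top',uv,z).round(3))
a=cv2.resize(t[90:220,330:500],(765,585),interpolation=cv2.INTER_CUBIC)
b=cv2.resize(s[180:330,340:500],(640,600),interpolation=cv2.INTER_CUBIC)
g=lambda i:cv2.convertScaleAbs(i,alpha=1.4)
M=np.zeros((600,800,3),np.uint8); M[:306,:400]=cv2.resize(g(t[90:220,330:500]),(400,306),interpolation=2); M[:375,400:]=cv2.resize(g(s[180:330,340:500]),(400,375),interpolation=2)
cv2.imwrite("pics/m1.png",M)
E
```

```text
deeptab [136.  205.1] 80.53125 
 [[131.1 197.7]
 [139.1 196.9]
 [140.5 211.5]
 [132.4 212.3]]
shtab [198.4 216.2] 36.28125 
 [[192.1 215.1]
 [193.7 211.8]
 [204.7 217.2]
 [203.1 220.5]]
shfloor [205.8 219.5] 486.84375 
 [[186.6 223.9]
 [198.2 201.8]
 [224.1 215.4]
 [212.5 237.5]]
deepfloor [151.2 218.1] 133.75 
 [[139.5 225. ]
 [140.2 208.8]
 [164.6 209.9]
 [163.9 226.1]]
bottle [0.339 0.343 0.06 ]
loupe [0.521 0.21  0.034]
tape [ 0.354 -0.247  0.01 ]
dish [ 0.348 -0.409  0.015]
```

View pics/m1.png

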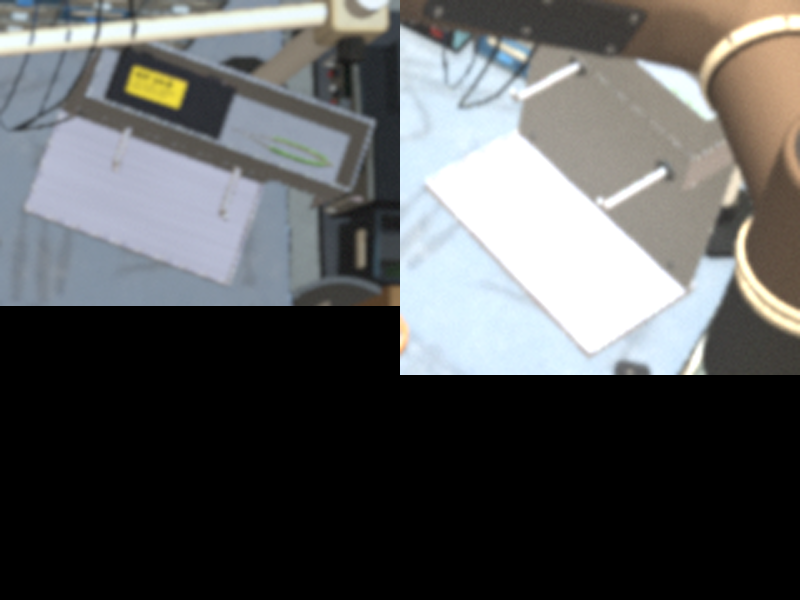

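The montage shows both hook tips: top (379.7,160.5) and (425.2,180.9), scene (385.6,218) and (420.8,261.6). The foot front corners are also visible: top (340.6,178.4) and (426.9,210.3), scene (350.8,252.4) and (416,321.6). I'll fit the rack and basket poses from these.

Run:
```python
from h import *
from scipy.optimize import least_squares
T={'hi':((379.7,160.5),(385.6,218)),'lo':((425.2,180.9),(420.8,261.6)),'fl':((340.6,178.4),(350.8,252.4)),'fr':((426.9,210.3),(416,321.6))}
for k,(p,q) in T.items(): X,e=tri(p,q); print(k,X.round(4),round(e,4))
M={'hi':(-.045,.075,.218),'lo':(-.045,-.075,.178),'fl':(-.09,.15,.007),'fr':(-.09,-.15,.007)}
def W(v,m): return Ro.from_euler('z',v[2]).apply(m)+[v[0],v[1],0]
def f(v): return np.concatenate([np.r_[proj('top',W(v,M[k]))-T[k][0],proj('scene',W(v,M[k]))-T[k][1]] for k in T])
s=least_squares(f,[.6,-.35,-.35]); v=s.x; print('rack',v.round(4),np.degrees(v[2]).round(2)); print(s.fun.round(1))
print('hook_high',W(v,(-.01,.075,.205)).round(4),'low',W(v,(-.01,-.075,.165)).round(4))
a,b,c,d=[onz('top',p,.005)[:2] for p in((186.6,223.9),(198.2,201.8),(224.1,215.4),(212.5,237.5))]
x=(b-c)+(a-d); print('sh floor c',((a+b+c+d)/4).round(4),'yaw',np.degrees(np.arctan2(x[1],x[0])).round(1),np.linalg.norm(b-c),np.linalg.norm(a-b))
a,b=[onz('top',p,.146)[:2] for p in((192.9,213.4),(203.9,218.8))];x=a-b;print('sh tab',((a+b)/2).round(4),np.degrees(np.arctan2(x[1],x[0])),np.linalg.norm(x))
for z in(.157,.177,.197): print('deep tab at',z,onz('top',(137.7,206.0),z).round(4))
# deep: long tab edges via hand-read crop points
q=lambda u,v:(110+u/5.714-.4,155+v/5.714-.4)
a,b=[onz('top',q(*p),.19)[:2] for p in((170,258),(178,325))];x=a-b;print('deep yaw tab',np.degrees(np.arctan2(x[1],x[0])),np.linalg.norm(x))
for n,p,z in(('TL',(137,238),.07),('TR',(318,240),.07),('BR',(325,395),.07),('BL',(150,402),.07)): print(n,onz('top',q(*p),z).round(3),onz('top',q(*p),0).round(3))
```

```text
hi [ 0.5887 -0.259   0.2107] 0.0015
lo [ 0.5374 -0.3995  0.1703] 0.0002
fl [ 0.5695 -0.173   0.015 ] 0.0002
fr [ 0.4661 -0.4509  0.0107] 0.0013
rack [ 0.603  -0.3443 -0.3614] -20.71
[ 0.1  0.1  0.1 -1.7  0.5  0.6 -0.4 -1.2 -0.6 -0.4 -0.1  1.   0.1  0.3
  0.6  1.1]
hook_high [ 0.6202 -0.2706  0.205 ] low [ 0.5672 -0.4109  0.165 ]
sh floor c [0.4341 0.2668] yaw 62.7 0.0962326743917543 0.08099451070168352
sh tab [0.434  0.2647] 64.22174862942072 0.03654931485841149
deep tab at 0.157 [0.4623 0.4423 0.157 ]
deep tab at 0.177 [0.4603 0.4361 0.177 ]
deep tab at 0.197 [0.4582 0.43   0.197 ]
deep yaw tab 8.75058018093527 0.03423665807374257
TL [0.502 0.483 0.07 ] [0.511 0.505 0.   ]
TR [0.501 0.384 0.07 ] [0.51  0.401 0.   ]
BR [0.416 0.377 0.07 ] [0.421 0.394 0.   ]
BL [0.412 0.473 0.07 ] [0.416 0.495 0.   ]
```

The rack fits within about 1 px, so the hooks are at (0.620,−0.271,0.205) and (0.567,−0.411,0.165), yaw −20.7°. Before moving I'll check where the microscope head and the dark disc at top (124,197) sit.

Run:
```python
from h import *
for p,q in(((124,197),(150,122)),((70,180),(150,122)),((28,208),(104,87)),((75,130),(185,92))): X,e=tri(p,q);print(p,q,X.round(3),round(e,3))
print(proj('top',(.617,.477,0)),proj('top',(.617,.477,.3)),[proj('scene',(.46,.438,z)).round() for z in(0,.197)],proj('scene',(.617,.477,0)))
for z in (0,.1,.2,.3,.4): print(z,onz('top',(124,197),z).round(3))
t=cv2.imread("pics/top0.png");s=cv2.imread("pics/scene0.png");g=lambda i,w,h:cv2.convertScaleAbs(cv2.resize(i,(w,h),interpolation=2),alpha=1.4)
M=np.zeros((600,800,3),np.uint8);M[:,:400]=g(t[70:250,0:120],400,600);M[:600,400:]=g(s[40:220,80:200],400,600);cv2.imwrite("pics/m2.png",M)
```

```text
(124, 197) (150, 122) [0.443 0.45  0.327] 0.069
(70, 180) (150, 122) [0.533 0.632 0.191] 0.002
(28, 208) (104, 87) [0.425 0.654 0.38 ] 0.024
(75, 130) (185, 92) [0.668 0.59  0.255] 0.012
[143.28881532 164.36315751] [110.55651991 142.92297611] [array([185., 196.]), array([175., 153.])] [206.4988739  167.21415887]
0 [0.508 0.537 0.   ]
0.1 [0.496 0.503 0.1  ]
0.2 [0.484 0.469 0.2  ]
0.3 [0.471 0.435 0.3  ]
0.4 [0.459 0.402 0.4  ]
```

View pics/m2.png

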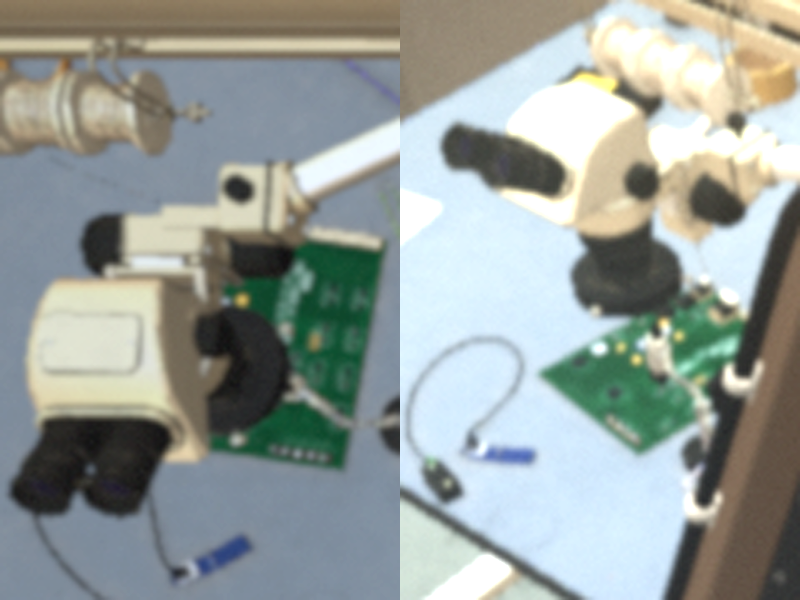

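The microscope's objective hangs at about (0.53,0.63,0.19) with its head beyond y≈0.6, so it clears the deep basket. The dark disc is a cable end on the bench. Next is the approach to the shallow basket.

```bash
cat >> h.py <<'E'
from scipy.spatial.transform import Slerp
def tool(yaw,lean):
    c,s=np.cos(np.radians(lean)),np.sin(np.radians(lean))
    return Ro.from_euler('z',yaw,degrees=True)*Ro.from_matrix(np.array([[-c,0,-s],[0,1,0],[s,0,-c]]).T)
DOWN=lambda az:Ro.from_euler('xyz',[180,0,az],degrees=True)
def tcp(G,R,back=0): return np.array(G)+R.apply([0,0,.011-back])
def plan(wps,d=.045,a=8,q=.005):
    """rows to go through (pos,R[,step]) waypoints from the measured pose"""
    s=r.get_state(); p,R=s['tcp_pos'],E(s['eef_rot']); rows=[]
    for w in wps:
        st=w[2] if len(w)>2 else d
        n=int(np.ceil(max(np.linalg.norm(w[0]-p)/st,(R.inv()*w[1]).magnitude()*57.3/a,1)))
        sl=Slerp([0,1],Ro.concatenate([R,w[1]])); p0=p.copy()
        for k in range(1,n+1):
            t,Rt=p0+(w[0]-p0)*k/n,sl(k/n)
            sh=np.round(R.inv().apply(t-p)/.5/q)*q; tu=np.round((R.inv()*Rt).as_rotvec(degrees=True)/60/q)*q
            p=p+R.apply(sh*.5); R=R*Ro.from_rotvec(tu*60,degrees=True); rows.append(np.r_[sh,tu].round(3)+0.)
    for i in range(0,len(rows),5): print(str([x.tolist() for x in rows[i:i+5]]).replace(' ',''))
SH=np.array([.434,.2655,.146]);YS=63.;DP=np.array([.460,.437,.181]);YD=6.5
E
python3 - <<'E'
from h import *
R=tool(YS,45)
plan([(np.array([.34,-.45,.42]),DOWN(-157)),(np.array([.42,-.12,.42]),DOWN(-137)),(tcp(SH,R,.13)+[0,0,.03],R),(tcp(SH,R,.07),R)],d=.05,a=9)
E
```

```text
[[-0.045,0.045,-0.06,0.0,0.0,0.0],[-0.045,0.04,-0.065,0.0,0.0,0.0],[-0.045,0.045,-0.06,0.0,0.0,0.0],[-0.05,0.04,-0.065,0.0,0.0,0.0],[-0.045,0.045,-0.06,0.0,0.0,0.0]]
[[-0.045,0.04,-0.06,0.0,0.0,0.0],[-0.06,0.08,0.0,0.0,0.0,-0.05],[-0.06,0.075,0.0,0.0,0.0,-0.045],[-0.065,0.07,0.0,0.0,0.0,-0.05],[-0.07,0.07,0.0,0.0,0.0,-0.045]]
[[-0.07,0.065,0.0,0.0,0.0,-0.05],[-0.075,0.06,0.0,0.0,0.0,-0.045],[-0.08,0.055,0.0,0.0,0.0,-0.05],[-0.05,0.06,0.04,-0.015,-0.095,-0.04],[-0.045,0.06,0.045,-0.015,-0.09,-0.04]]
[[-0.045,0.055,0.05,-0.02,-0.095,-0.04],[-0.04,0.055,0.055,-0.015,-0.09,-0.04],[-0.04,0.05,0.065,-0.015,-0.095,-0.035],[-0.035,0.045,0.065,-0.015,-0.09,-0.04],[-0.025,0.045,0.065,-0.02,-0.095,-0.04]]
[[-0.025,0.045,0.075,-0.015,-0.09,-0.04],[0.02,0.0,0.08,0.0,0.0,0.0],[0.02,0.0,0.08,0.0,0.0,0.0]]
```

Emit:
carry_out(
  targets=[
    [-0.045, 0.045, -0.06, 0, 0, 0],
    [-0.045, 0.04, -0.065, 0, 0, 0],
    [-0.045, 0.045, -0.06, 0, 0, 0],
    [-0.05, 0.04, -0.065, 0, 0, 0],
    [-0.045, 0.045, -0.06, 0, 0, 0],
  ],
  hand=1,
)

```text
time_s: 0.72
tcp_pos: [0.3276, -0.4766, 0.3903]
eef_rot: [180.0, -0.0, -157.0]
contact_force: [0.9, -0.9, 0.3]
gripper_width: 0.0875
gripper_force: 0.0
```

Emit:
carry_out(
  targets=[
    [-0.045, 0.04, -0.06, 0, 0, 0],
    [-0.06, 0.08, 0, 0, 0, -0.05],
    [-0.06, 0.075, 0, 0, 0, -0.045],
    [-0.065, 0.07, 0, 0, 0, -0.05],
    [-0.07, 0.07, 0, 0, 0, -0.045],
  ],
)

```text
time_s: 1.35
tcp_pos: [0.3858, -0.2591, 0.4193]
eef_rot: [180.0, -0.0, -145.6]
contact_force: [1.2, 0.2, 0.2]
gripper_width: 0.0877
gripper_force: 0.0
```

Emit:
carry_out(
  targets=[
    [-0.07, 0.065, 0, 0, 0, -0.05],
    [-0.075, 0.06, 0, 0, 0, -0.045],
    [-0.08, 0.055, 0, 0, 0, -0.05],
  ],
)

```text
time_s: 1.72
tcp_pos: [0.4208, -0.1191, 0.4195]
eef_rot: [180.0, 0.0, -136.8]
contact_force: [1.4, 0.2, -0.5]
gripper_width: 0.0877
gripper_force: 0.0
```

Emit:
carry_out(
  targets=[
    [-0.05, 0.06, 0.04, -0.015, -0.095, -0.04],
    [-0.045, 0.06, 0.045, -0.015, -0.09, -0.04],
    [-0.045, 0.055, 0.05, -0.02, -0.095, -0.04],
    [-0.04, 0.055, 0.055, -0.015, -0.09, -0.04],
    [-0.04, 0.05, 0.065, -0.015, -0.095, -0.035],
  ],
)

```text
time_s: 2.35
tcp_pos: [0.4045, 0.076, 0.3189]
eef_rot: [177.9, 28.4, -125.4]
contact_force: [0.3, 1.4, 0.4]
gripper_width: 0.0876
gripper_force: 0.0
```

Emit:
carry_out(
  targets=[
    [-0.035, 0.045, 0.065, -0.015, -0.09, -0.04],
    [-0.025, 0.045, 0.065, -0.02, -0.095, -0.04],
    [-0.025, 0.045, 0.075, -0.015, -0.09, -0.04],
    [0, 0, 0, 0, 0, 0],
  ],
)

```text
time_s: 2.85
tcp_pos: [0.3937, 0.1904, 0.2569]
eef_rot: [179.7, 44.8, -117.2]
contact_force: [0.1, -0.0, 1.0]
gripper_width: 0.0875
gripper_force: 0.0
```

Run:
```python
from h import *
s=r.get_state();print(s['joints'].round(1),s['tcp_pos'],s['eef_rot'],s['qd'].round(1))
R=tool(YS,45)
for g,b in((SH,0),):
    plan([(tcp(g,R,.07),R,.035),(tcp(g,R,0),R,.025)],q=.002)
```

```text
[ 22.2 -16.  -33.1 -41.5 -44.2 -26.2] [0.39372203 0.19044959 0.25686343] [ 179.71785476   44.77686027 -117.1630148 ] [-0.3 -1.   3.1  6.3 -1.8 -5. ]
[[0.012,-0.002,0.054,0.0,-0.002,0.0],[0.012,0.0,0.052,0.002,0.0,-0.002],[0.012,-0.002,0.054,0.0,-0.002,0.0],[0.0,0.0,0.046,0.0,0.0,0.0],[0.0,0.0,0.046,0.0,0.0,0.0]]
[[0.0,0.0,0.048,0.0,0.0,0.0]]
```

Emit:
carry_out(
  targets=[
    [0.012, 0, 0.054, 0, 0, 0],
    [0.012, 0, 0.052, 0, 0, 0],
    [0.012, 0, 0.054, 0, 0, 0],
    [0, 0, 0.046, 0, 0, 0],
    [0, 0, 0.046, 0, 0, 0],
  ],
)

```text
time_s: 3.48
tcp_pos: [0.4307, 0.2579, 0.1572]
eef_rot: [-179.9, 44.8, -116.9]
contact_force: [0.3, 0.2, 0.0]
gripper_width: 0.0875
gripper_force: 0.0
```

Emit:
carry_out(
  targets=[
    [0, 0, 0.048, 0, 0, 0],
    [0, 0, 0, 0, 0, 0],
  ],
)

```text
time_s: 3.72
tcp_pos: [0.438, 0.2729, 0.1392]
eef_rot: [179.9, 44.7, -117.0]
contact_force: [0.3, -1.1, 0.8]
gripper_width: 0.0877
gripper_force: 0.0
```

Run:
```python
from h import *
t=r.capture('top')[:,:,::-1];s=r.capture('scene')[:,:,::-1]
g=lambda i,w,h:cv2.convertScaleAbs(cv2.resize(i,(w,h),interpolation=2),alpha=1.4)
M=np.zeros((600,800,3),np.uint8);M[:,:400]=g(t[180:270,170:230],400,600);M[:,400:]=g(s[130:250,160:240],400,600);cv2.imwrite("pics/m3.png",M)
print(proj('top',r.get_state()['tcp_pos']))
```

```text
[196.14122342 214.97043349]
```

View pics/m3.png

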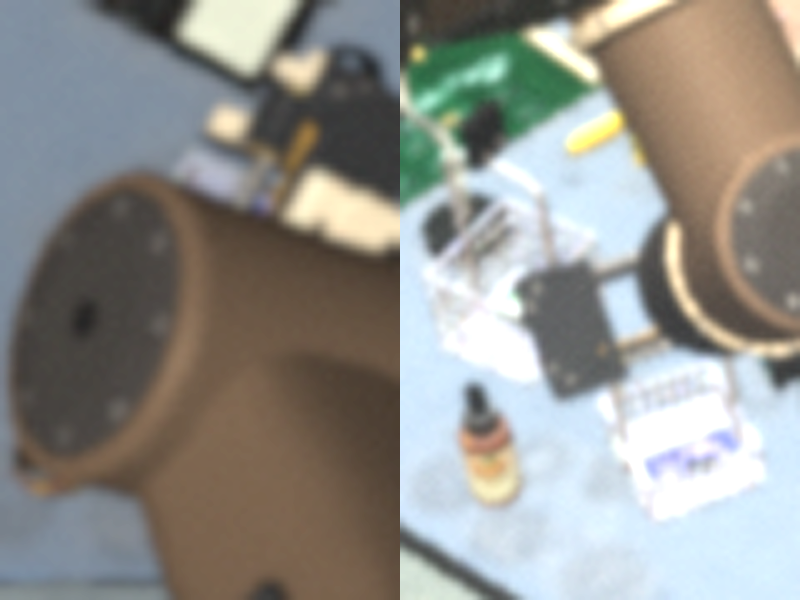

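The scene view shows the jaws over the shallow basket's handle, the deep basket clear beyond them, and the bottle (scene ≈(177,227)) and loupe free. I'll close and lift a little.

Emit:
carry_out(
  targets=[
    [0, 0, 0, 0, 0, 0],
    [0, 0, 0, 0, 0, 0],
    [0, 0, 0, 0, 0, 0],
    [0, 0, 0, 0, 0, 0],
    [0, 0, 0, 0, 0, 0],
  ],
  hand=0,
  squeeze=45,
)

```text
time_s: 4.45
tcp_pos: [0.4376, 0.2729, 0.1403]
eef_rot: [-180.0, 44.8, -117.0]
contact_force: [-0.1, 1.5, -0.1]
gripper_width: 0.0432
gripper_force: 0.0
```

Run:
```python
from h import *
print(r.get_state()['gripper_width'],r.get_state()['gripper_force'])
R=tool(YS,45); RK=-20.7; Rr=tool(RK,45)
HL=np.array([.5672,-.4109,.165]); rx=Ro.from_euler('z',RK,degrees=True)
P=lambda dx,dz:tcp(HL+rx.apply([dx,0,dz+.026]),Rr)
p0=tcp(SH,R)
plan([(p0+[0,0,.02],R,.01),(p0+[0,0,.16],R,.03)])
```

```text
0.043198806606251965 0.0
[[-0.01,0.0,-0.015,0.0,0.0,0.0],[-0.015,0.0,-0.01,0.0,-0.005,0.0],[-0.04,0.0,-0.04,0.0,0.0,0.0],[-0.04,0.0,-0.04,0.0,0.0,0.0],[-0.04,0.0,-0.04,0.0,0.0,0.0]]
[[-0.04,0.0,-0.04,0.0,0.0,0.0],[-0.04,0.0,-0.04,0.0,0.0,0.0]]
```

Still closing, so I'll wait for it.

Emit:
carry_out(
  targets=[
    [0, 0, 0, 0, 0, 0],
    [0, 0, 0, 0, 0, 0],
    [0, 0, 0, 0, 0, 0],
    [0, 0, 0, 0, 0, 0],
    [0, 0, 0, 0, 0, 0],
  ],
)

```text
time_s: 5.08
tcp_pos: [0.4375, 0.2728, 0.1401]
eef_rot: [-180.0, 44.8, -117.0]
contact_force: [-0.1, 0.1, 0.2]
gripper_width: 0.0116
gripper_force: 45.0
```

Emit:
carry_out(
  targets=[
    [0, 0, 0, 0, 0, 0],
    [0, 0, 0, 0, 0, 0],
    [0, 0, 0, 0, 0, 0],
  ],
)

```text
time_s: 5.45
tcp_pos: [0.4375, 0.2728, 0.1401]
eef_rot: [-180.0, 44.8, -117.0]
contact_force: [-1.1, -1.0, -1.6]
gripper_width: 0.0121
gripper_force: 45.0
```

Emit:
carry_out(
  targets=[
    [-0.01, 0, -0.01, 0, 0, 0],
    [-0.015, 0, -0.015, 0, 0, 0],
    [-0.015, 0, -0.015, 0, 0, 0],
    [0, 0, 0, 0, 0, 0],
  ],
)

```text
time_s: 5.95
tcp_pos: [0.4377, 0.2732, 0.1692]
eef_rot: [-179.9, 44.9, -116.9]
contact_force: [0.5, 0.1, -2.4]
gripper_width: 0.0117
gripper_force: 45.0
```

Held: width 12 mm and 2.4 N of load. Now to lift and carry.

```bash
cat >> h.py <<'E'
RK=-20.7; RX=Ro.from_euler('z',RK,degrees=True)
HL=np.array([.5672,-.4109,.165]); HH=np.array([.6202,-.2706,.205])
def P(H,dx,dz,lean=45): return tcp(H+RX.apply([dx,0,dz+.026]),tool(RK,lean))
E
python3 - <<'E'
from h import *
R=tool(YS,45);Rr=tool(RK,45);Rm=tool(22,45)
p0=tcp(SH,R)
plan([(p0+[0,0,.14],R,.03),(np.array([.47,-.03,.29]),Rm,.03),(P(HL,-.11,.10),Rr,.03),(P(HL,-.09,.025),Rr,.025)])
E
```

```text
[[-0.04,0.0,-0.04,0.0,0.0,0.0],[-0.035,0.0,-0.04,0.0,0.0,0.0],[-0.04,0.0,-0.035,0.0,0.0,0.0],[-0.04,0.0,-0.04,0.0,0.0,0.0],[0.03,-0.03,-0.035,0.045,0.0,0.045]]
[[0.03,-0.035,-0.03,0.045,0.0,0.045],[0.03,-0.035,-0.035,0.04,0.0,0.04],[0.025,-0.04,-0.03,0.045,0.0,0.045],[0.025,-0.04,-0.025,0.045,0.0,0.045],[0.025,-0.045,-0.025,0.045,0.0,0.045]]
[[0.02,-0.045,-0.025,0.04,0.0,0.045],[0.02,-0.045,-0.02,0.045,0.0,0.045],[0.015,-0.05,-0.02,0.045,0.0,0.04],[0.015,-0.05,-0.02,0.045,0.0,0.045],[0.01,-0.055,-0.01,0.04,0.0,0.045]]
[[0.015,-0.055,-0.015,0.04,0.0,0.04],[0.015,-0.055,-0.01,0.045,0.0,0.045],[0.01,-0.055,-0.01,0.04,0.0,0.04],[0.01,-0.055,-0.01,0.045,0.0,0.045],[0.005,-0.055,-0.005,0.04,0.0,0.04]]
[[0.005,-0.06,0.0,0.045,0.0,0.04],[0.0,-0.055,0.0,0.04,0.0,0.045],[0.0,-0.06,0.0,0.04,0.0,0.04],[-0.005,-0.055,0.005,0.045,0.0,0.045],[-0.005,-0.06,0.01,0.04,0.0,0.04]]
[[-0.01,-0.055,0.01,0.045,0.0,0.04],[-0.01,-0.055,0.015,0.04,0.0,0.045],[0.02,0.0,0.035,0.0,0.0,0.0],[0.02,0.0,0.03,0.0,0.0,0.0],[0.02,0.0,0.035,0.0,0.0,0.0]]
[[0.02,0.0,0.035,0.0,0.0,0.0]]
```

Emit:
carry_out(
  targets=[
    [-0.03, 0, -0.03, 0, 0, 0],
    [-0.04, 0, -0.04, 0, 0, 0],
    [-0.04, 0, -0.04, 0, 0, 0],
    [-0.035, 0, -0.035, 0, 0, 0],
    [0.015, -0.015, -0.02, 0.02, 0, 0.02],
  ],
)

```text
time_s: 6.58
tcp_pos: [0.439, 0.2591, 0.274]
eef_rot: [-179.9, 45.0, -118.6]
contact_force: [-0.3, 1.1, -3.2]
gripper_width: 0.0117
gripper_force: 45.0
```

Emit:
carry_out(
  targets=[
    [0.03, -0.03, -0.035, 0.045, 0, 0.045],
    [0.03, -0.035, -0.03, 0.045, 0, 0.045],
    [0.03, -0.035, -0.035, 0.04, 0, 0.04],
    [0.025, -0.04, -0.03, 0.045, 0, 0.045],
    [0.025, -0.04, -0.025, 0.045, 0, 0.045],
  ],
)

```text
time_s: 7.2
tcp_pos: [0.4492, 0.119, 0.2764]
eef_rot: [180.0, 44.7, -137.5]
contact_force: [0.2, -0.8, -2.1]
gripper_width: 0.0117
gripper_force: 45.0
```

Emit:
carry_out(
  targets=[
    [0.025, -0.045, -0.025, 0.045, 0, 0.045],
    [0.02, -0.045, -0.025, 0.04, 0, 0.045],
    [0.02, -0.045, -0.02, 0.045, 0, 0.045],
    [0.015, -0.05, -0.02, 0.045, 0, 0.04],
    [0.015, -0.05, -0.02, 0.045, 0, 0.045],
  ],
)

```text
time_s: 7.82
tcp_pos: [0.4574, -0.0189, 0.2816]
eef_rot: [-179.9, 44.7, -156.1]
contact_force: [-0.5, 0.1, -2.4]
gripper_width: 0.0118
gripper_force: 45.0
```

Run:
```python
from h import *
s=r.get_state();print(s['joints'].round(1),s['gripper_width'],s['contact_force'])
Rr=tool(RK,45)
plan([(P(HL,-.11,.10),Rr,.03),(P(HL,-.09,.025),Rr,.025)])
```

```text
[ 19.6 -25.  -47.4  -7.4 -23.2 -80.2] 0.011791929210687519 [-0.54990623  0.09896615 -2.39738916]
[[0.015,-0.055,-0.015,0.045,0.0,0.045],[0.015,-0.055,-0.015,0.04,0.0,0.045],[0.01,-0.06,-0.01,0.045,0.0,0.04],[0.005,-0.055,-0.005,0.045,0.0,0.045],[0.005,-0.06,-0.005,0.045,0.0,0.045]]
[[0.0,-0.06,-0.005,0.04,0.0,0.045],[0.0,-0.06,0.0,0.045,-0.005,0.045],[0.0,-0.06,0.005,0.045,0.0,0.04],[-0.01,-0.06,0.005,0.04,0.0,0.045],[-0.005,-0.055,0.01,0.045,0.0,0.045]]
[[-0.015,-0.06,0.01,0.045,0.0,0.045],[-0.01,-0.055,0.015,0.04,0.0,0.04],[0.02,0.0,0.035,0.0,0.0,0.0],[0.02,0.0,0.03,0.0,0.0,0.0],[0.015,0.0,0.035,0.0,0.0,0.0]]
[[0.02,0.0,0.035,0.0,0.0,0.0]]
```

Emit:
carry_out(
  targets=[
    [0.015, -0.055, -0.015, 0.045, 0, 0.045],
    [0.015, -0.055, -0.015, 0.04, 0, 0.045],
    [0.01, -0.06, -0.01, 0.045, 0, 0.04],
    [0.005, -0.055, -0.005, 0.045, 0, 0.045],
    [0.005, -0.06, -0.005, 0.045, 0, 0.045],
  ],
)

```text
time_s: 8.45
tcp_pos: [0.4639, -0.1661, 0.2818]
eef_rot: [-179.9, 44.7, -174.8]
contact_force: [0.7, -0.8, -2.5]
gripper_width: 0.0121
gripper_force: 45.0
```

Emit:
carry_out(
  targets=[
    [0, -0.06, -0.005, 0.04, 0, 0.045],
    [0, -0.06, 0, 0.045, -0.005, 0.045],
    [0, -0.06, 0.005, 0.045, 0, 0.04],
    [-0.01, -0.06, 0.005, 0.04, 0, 0.045],
    [-0.005, -0.055, 0.01, 0.045, 0, 0.045],
  ],
)

```text
time_s: 9.07
tcp_pos: [0.4698, -0.3148, 0.2823]
eef_rot: [179.8, 45.0, 166.5]
contact_force: [1.2, -0.4, -2.5]
gripper_width: 0.0115
gripper_force: 45.0
```

Emit:
carry_out(
  targets=[
    [-0.015, -0.06, 0.01, 0.045, 0, 0.045],
    [-0.01, -0.04, 0.015, 0.04, 0, 0.04],
    [0, 0, 0, 0, 0, 0],
  ],
)

```text
time_s: 9.45
tcp_pos: [0.4733, -0.3667, 0.2805]
eef_rot: [179.9, 44.8, 159.5]
contact_force: [-1.3, 0.1, -2.7]
gripper_width: 0.0116
gripper_force: 45.0
```

Run:
```python
from h import *
s=r.get_state();print(s['joints'].round(1),s['tcp_pos'],s['eef_rot'],s['gripper_width'],s['contact_force'])
Rr=tool(RK,45)
plan([(P(HL,-.09,.025),Rr,.025)],q=.002)
```

```text
[ -18.4   -8.3  -44.7    8.9   -8.9 -100.2] [ 0.47329207 -0.36674271  0.28053031] [179.87327313  44.83391287 159.45608351] 0.011595303066114235 [-1.29181472  0.08662514 -2.69474061]
[[0.018,-0.004,0.034,0.0,0.0,0.0],[0.018,-0.004,0.032,0.002,-0.002,0.0],[0.018,-0.004,0.034,0.0,0.0,0.002],[0.018,-0.004,0.032,0.002,0.0,0.0]]
```

Emit:
carry_out(
  targets=[
    [0.018, -0.004, 0.034, 0, 0, 0],
    [0.018, -0.004, 0.032, 0, 0, 0],
    [0.018, -0.004, 0.034, 0, 0, 0],
    [0.018, -0.004, 0.032, 0, 0, 0],
    [0, 0, 0, 0, 0, 0],
  ],
)

```text
time_s: 10.07
tcp_pos: [0.4912, -0.3823, 0.2105]
eef_rot: [179.6, 44.9, 159.5]
contact_force: [0.3, 0.2, -2.6]
gripper_width: 0.0117
gripper_force: 45.0
```

Run:
```python
from h import *
s=r.get_state();print(s['joints'].round(1),s['tcp_pos'],P(HL,-.09,.025),s['contact_force'])
t=r.capture('top')[:,:,::-1].copy();c=r.capture('scene')[:,:,::-1].copy()
g=lambda i,w,h:cv2.convertScaleAbs(cv2.resize(i,(w,h),interpolation=2),alpha=1.3)
M=np.zeros((600,800,3),np.uint8);M[:,:400]=g(t[100:235,350:440],400,600);M[:,400:]=g(c[190:340,350:450],400,600);cv2.imwrite("pics/m4.png",M)
b=HL+RX.apply([-.09,0,.025])
for n,X in(('bar',b),('barL',b+RX.apply([0,.03,-.006])),('barR',b+RX.apply([0,-.03,-.006])),('tip',HL+RX.apply([-.037,0,.013]))): print(n,(proj('scene',X)-[350,190])*4+[400,0],(proj('top',X)-[350,100])*4.44)
```

```text
[-19.9   0.3 -44.6  -0.3  -0.3 -90.1] [ 0.49124805 -0.38228507  0.21048459] [ 0.49028608 -0.38183665  0.20822183] [ 0.32317383  0.15775988 -2.5540666 ]
bar [622.61532062 306.6340213 ] [313.94564781 437.70198719]
barL [590.90983658 282.38653618] [267.34045894 422.41261393]
barR [652.34324627 342.75296193] [355.16540753 455.22512117]
tip [679.48326107 282.72058799] [335.19845714 364.54286359]
```

View pics/m4.png

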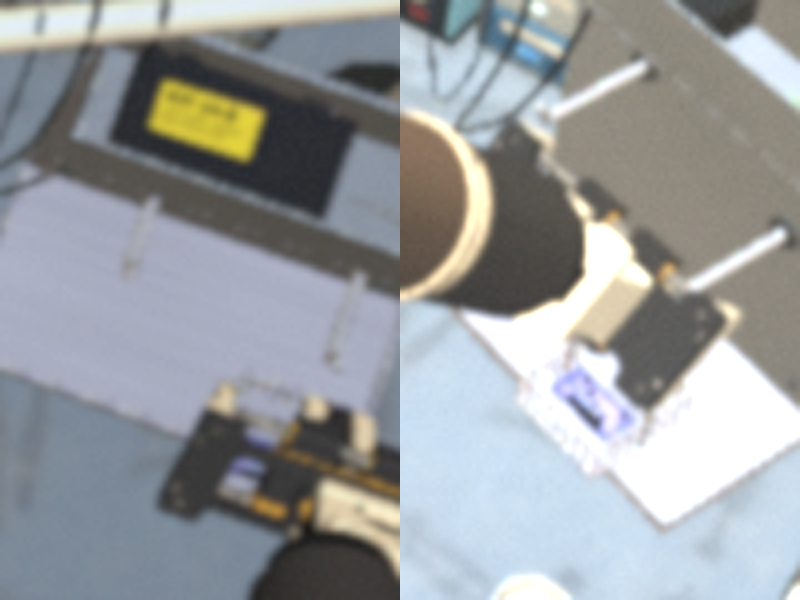

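Per the montage, the basket hangs upright in the jaws in front of the low hook: tip at scene ≈(421,262), bar lined up with it. But j5 reads −0.3°, right at its limit. I'll fit the arm's kinematics from the logged states to choose a lean that keeps j5 clear.

```bash
cat > kin.py <<'E'
from h import *
from scipy.optimize import least_squares
D=[([-50.527,20.594,.633,-.022,-70.135,-16.506],[.26317,-.62107,.23359],[179.903,-.007,-157.041]),
([22.2,-16,-33.1,-41.5,-44.2,-26.2],[.39372,.19045,.25686],[179.718,44.777,-117.163]),
([19.6,-25,-47.4,-7.4,-23.2,-80.2],[.4574,-.0189,.2816],[-179.9,44.7,-156.1]),
([-18.4,-8.3,-44.7,8.9,-8.9,-100.2],[.47329,-.36674,.28053],[179.873,44.834,159.456]),
([-19.9,.3,-44.6,-.3,-.3,-90.1],[.49125,-.38229,.21048],[179.6,44.9,159.5])]
def fk(q,v,s4=1,s6=1):
    h,a,b,L,e,d,x0=v; q=np.radians(q); ry=lambda t:Ro.from_euler('y',t); rx=lambda t:Ro.from_euler('x',t)
    B=Ro.from_euler('z',q[0]); U=B*ry(q[1]); F=B*ry(q[1]-q[2]); W=F*rx(s4*q[3])*ry(-q[4]); 
    p=B.apply([x0,d,h])+U.apply([0,0,a])+F.apply([b,0,e])+W.apply([L,0,0])
    # tool z = W x ; tool x at j6=0
    T=W*rx(s6*q[5]); return p,T
def fit(s4):
    f=lambda v:np.concatenate([np.r_[fk(q,v,s4)[0]-p] for q,p,_ in D])
    return least_squares(f,[.4,.45,.45,.2,0,-.19,0])
S=min((fit(s) for s in(1,-1)),key=lambda s:s.cost); S4=1 if fit(1).cost<=fit(-1).cost else -1
V=S.x
def zerr(s4): return [np.degrees(np.arccos(np.clip(fk(q,V,s4)[1].apply([1,0,0])@E(o).apply([0,0,1]),-1,1))) for q,p,o in D]
def ofs(s6): return [ (fk(q,V,S4,s6)[1].inv()*E(o)) for q,p,o in D]
S6=min((1,-1),key=lambda s:max((ofs(s)[0].inv()*x).magnitude() for x in ofs(s))); OF=ofs(S6)[0]
LO=[-176,-82,-58.2,-173.8,-174.7,-.11];HI=[176,121.7,71.7,95.5,-.11,173.6]
LO[4],HI[4]=-174.7,30 # allow beyond to see the margin
def ik(p,R,q0):
    def f(q):
        P_,T=fk(q,V,S4,S6); return np.r_[(P_-p)*10,(R.inv()*T*OF).as_rotvec()]
    s=least_squares(f,np.clip(q0,np.array(LO)+.1,np.array(HI)-.1),bounds=(LO,HI),x_scale=10); return s.x.round(1),np.abs(s.fun).max().round(3)
E
python3 - <<'E'
from kin import *
print(V.round(4),S.cost,S4,S6,np.round(zerr(S4),2),[round((OF.inv()*x).magnitude()*57.3,2) for x in ofs(S6)])
q0=[-20,0,-40,5,-10,-90]
for n,H in(('L',HL),('H',HH)):
  for lean in(35,40,45):
    for dx,dz in((-.10,.12),(-.09,.025),(-.07,.025),(-.04,.025),(-.014,.022),(-.014,0)): print(n,lean,dx,dz,*ik(P(H,dx,dz,lean),tool(RK,lean),q0))
E
```

```text
[ 0.1026  0.6123  0.2876  0.3683 -0.0241 -0.1813  0.1598] 0.005411262131669071 -1 -1 [0.   0.04 0.05 0.02 0.1 ] [0.0, 0.04, 0.09, 0.12, 0.11]
L 35 -0.1 0.12 [-23.6  -7.1 -44.2 -87.9  -4.1  -0.1] 0.312
L 35 -0.09 0.025 [-21.    1.9 -47.  -89.6  -0.1  -0.1] 0.107
L 35 -0.07 0.025 [-20.9   3.6 -45.1 -89.7   0.   -0.1] 0.109
L 35 -0.04 0.025 [ -20.     6.   -34.2 -173.8   14.8   83.4] 0.021
L 35 -0.014 0.022 [ -20.     8.4  -31.7 -173.8   14.9   83.5] 0.021
L 35 -0.014 0 [ -20.3   10.4  -35.  -173.8    9.5   83.6] 0.014
L 40 -0.1 0.12 [-22.9  -7.5 -44.3 -88.4  -3.   -0.1] 0.23
L 40 -0.09 0.025 [-21.1   1.7 -46.8 -89.6  -0.3  -0.1] 0.025
L 40 -0.07 0.025 [-21.1   3.5 -45.  -89.6  -0.2  -0.1] 0.027
L 40 -0.04 0.025 [-21.    6.  -42.1 -89.7  -0.1  -0.1] 0.032
L 40 -0.014 0.022 [-21.    8.4 -39.7 -89.7  -0.1  -0.1] 0.033
L 40 -0.014 0 [ -21.    10.6  -40.8 -170.7   -1.4   81. ] 0.0
L 45 -0.1 0.12 [-22.2  -7.9 -44.3 -88.9  -2.   -0.1] 0.149
L 45 -0.09 0.025 [ -21.5    2.3  -51.2 -173.8   -8.5   84.5] 0.006
L 45 -0.07 0.025 [ -21.5    4.   -49.1 -173.8   -8.1   84.4] 0.006
L 45 -0.04 0.025 [ -
[... 670 characters left out ...]
.1 -138.9   24.4   31.8] 0.0
H 40 -0.07 0.025 [   2.8   -4.8  -39.4 -139.1   23.1   33. ] 0.0
H 40 -0.04 0.025 [   0.9   -1.5  -36.6 -140.1   21.7   35.3] 0.0
H 40 -0.014 0.022 [  -0.5    1.4  -34.5 -140.3   20.4   36.3] 0.0
H 40 -0.014 0 [  -0.5    3.3  -38.4 -127.6   16.3   23. ] 0.0
H 45 -0.1 0.12 [   3.5  -16.1  -32.6 -150.8   30.    47.7] 0.067
H 45 -0.09 0.025 [   6.3   -8.1  -47.2 -115.2   20.8    7. ] 0.0
H 45 -0.07 0.025 [   4.5   -5.6  -45.6 -113.4   19.2    6.2] 0.0
H 45 -0.04 0.025 [   2.4   -2.1  -42.8 -112.    17.4    6.2] 0.0
H 45 -0.014 0.022 [   0.8    0.9  -40.8 -109.4   15.9    4.5] 0.0
H 45 -0.014 0 [ 1.000e-01  3.100e+00 -4.200e+01 -1.047e+02  1.440e+01 -1.000e-01] 0.034
```

Run:
```python
s=open('kin.py').read()
s=s.replace("h,a,b,L,e,d,x0=v;","h,a,b,L,e,d,x0,y4,z4,z5=v;").replace("F.apply([b,0,e])+W.apply([L,0,0])","F.apply([b,0,e])+(F*rx(s4*q[3])).apply([0,y4,z4])+W.apply([L,0,z5])")
s=s.replace("[.4,.45,.45,.2,0,-.19,0])","[.4,.45,.45,.2,0,-.1,0,-.09,0,0])").replace("""-p] for q,p,_ in D])""","""-p] for q,p,_ in D]+[1e-3*np.array(v)])""")
s=s.replace("S=min((fit(s) for s in(1,-1)),key=lambda s:s.cost); S4=1 if fit(1).cost<=fit(-1).cost else -1","S4=-1; S=fit(-1)")
s=s.replace("x_scale=10); return","x_scale=10,xtol=1e-12,ftol=1e-12,max_nfev=400); return")
open('kin.py','w').write(s)
from kin import *
print(V.round(4),S.cost,(S.fun*1000).round(1)[:15])
q=[-19.9,.3,-44.6,-.3,-4,-90.1]
for n,H in(('L',HL),('H',HH)):
  for lean in(35,40,45):
    for dx,dz in((-.09,.025),(-.04,.025),(-.014,0)):
      print(n,lean,dx,dz,*min((ik(P(H,dx,dz,lean),tool(RK,lean),[q[0],q[1],q[2],j4,q[4],q[5]-j4]) for j4 in(-60,0,60)),key=lambda t:t[1]+.001*abs(t[0][3])))
```

```text
[ 1.974e-01  6.010e-01  4.619e-01  3.696e-01  2.200e-03 -2.000e-04
  1.100e-03 -1.917e-01 -1.200e-03  3.000e-04] 5.728017630956887e-07 [-0.1 -0.   0.   0.2  0.1  0.  -0.1 -0.3 -0.1  0.  -0.   0.2  0.1  0.3
 -0.1]
L 35 -0.09 0.025 [-46.3   3.3 -26.6 -71.9 -24.8  -0.1] 0.359
L 35 -0.04 0.025 [-43.5   7.  -22.9 -73.7 -21.7  -0.1] 0.375
L 35 -0.014 0 [-41.7  10.8 -21.1 -74.7 -19.1  -0.1] 0.351
L 40 -0.09 0.025 [-46.2   3.1 -26.9 -73.  -23.9  -0.1] 0.28
L 40 -0.04 0.025 [-43.5   6.8 -23.  -74.7 -21.1  -0.1] 0.294
L 40 -0.014 0 [-41.7  10.6 -21.2 -75.6 -18.7  -0.1] 0.27
L 45 -0.09 0.025 [-46.1   2.8 -27.1 -74.1 -23.2  -0.1] 0.201
L 45 -0.04 0.025 [-43.5   6.7 -23.2 -75.6 -20.6  -0.1] 0.214
L 45 -0.014 0 [-41.8  10.5 -21.2 -76.4 -18.4  -0.1] 0.188
H 35 -0.09 0.025 [-27.3  -4.9 -32.7 -85.6  -7.5  -0.1] 0.469
H 35 -0.04 0.025 [-26.   -0.1 -28.1 -86.3  -5.7  -0.1] 0.467
H 35 -0.014 0 [-25.3   4.2 -25.8 -86.7  -4.6  -0.1] 0.432
H 40 -0.09 0.025 [-27.   -5.  -32.7 -86.   -6.8  -0.1] 0.385
H 40 -0.04 0.025 [-25.8  -0.2 -28.1 -86.6  -5.3  -0.1] 0.383
H 40 -0.014 0 [-25.2   4.1 -25.8 -86.9  -4.4  -0.1] 0.348
H 45 -0.09 0.025 [-26.7  -5.2 -32.6 -86.4  -6.2  -0.1] 0.302
H 45 -0.04 0.025 [-25.7  -0.3 -28.  -86.9  -5.   -0.1] 0.3
H 45 -0.014 0 [-25.2   4.  -25.7 -87.2  -4.2  -0.1] 0.264
```

```bash
sed -i 's/-174.7,-.11\];HI/-174.7,-173.6];HI/' kin.py
python3 - <<'E'
from kin import *
q=[-19.9,.3,-44.6,-.3,-4,-90.1]
def best(p,R): return min((ik(p,R,[q[0],q[1],q[2],j4,j5,q[5]-j4]) for j4 in(-60,0,60) for j5 in(-10,-40)),key=lambda t:(t[1]>.002)*10+(t[0][4]>-.2))
for n,H in(('L',HL),('H',HH)):
  for lean in(35,40,45):
    for dx,dz in((-.09,.025),(-.04,.025),(-.014,0)): print(n,lean,dx,dz,*best(P(H,dx,dz,lean),tool(RK,lean)))
E
```

```text
L 35 -0.09 0.025 [-19.5   1.4 -38.5   2.6 -15.1 -93.5] 0.0
L 35 -0.04 0.025 [-19.6   5.9 -33.3   2.2 -15.8 -93. ] 0.0
L 35 -0.014 0 [-19.7  10.  -32.5   2.6 -12.5 -93.4] 0.0
L 40 -0.09 0.025 [-19.7   0.5 -44.5   7.7  -5.  -98.4] 0.0
L 40 -0.04 0.025 [-19.7   5.1 -38.9   6.1  -6.  -96.9] 0.0
L 40 -0.014 0 [ -20.2    9.4  -39.6   10.6   -1.1 -101. ] 0.003
L 45 -0.09 0.025 [-19.9   0.4 -44.5  -1.6  -0.1 -88.9] 0.009
L 45 -0.04 0.025 [-20.    5.  -39.9  -0.5  -0.1 -90. ] 0.009
L 45 -0.014 0 [-20.1   9.4 -36.2  -7.3   0.6 -83.2] 0.006
H 35 -0.09 0.025 [  -5.3   -5.6  -53.1   46.1  -12.2 -148.2] 0.0
H 35 -0.04 0.025 [  -6.5   -0.4  -47.8   44.1  -11.7 -145.2] 0.0
H 35 -0.014 0 [ -19.7    3.5  -51.7   77.5   -0.5 -168.4] 0.005
H 40 -0.09 0.025 [ -16.7   -6.   -58.2   70.7   -1.8 -163.8] 0.048
H 40 -0.04 0.025 [ -19.6   -1.   -53.9   76.3   -0.  -167.2] 0.051
H 40 -0.014 0 [ -16.4    3.5  -50.8   65.9   -0.9 -159.4] 0.082
H 45 -0.09 0.025 [ -17.2   -6.1  -58.2   68.     0.4 -160.6] 0.122
H 45 -0.04 0.025 [-1.580e+01 -1.100e+00 -5.300e+01  6.250e+01  1.000e-01 -1.561e+02] 0.122
H 45 -0.014 0 [  -8.7    3.7  -45.4   27.9   -1.1 -126.7] 0.125
```

The model now fits to 0.3 mm. On the low hook I'll ease the lean to 37° about the bar, which tilts the basket 8° and keeps j5 clear. I'll check the path and then plan.

```bash
cat >> h.py <<'E'
def PB(H,dx,dz,lean,lean0=45,drop=.028,dy=0):
    v=tool(0,lean0).inv().apply([0,0,-drop])-[0,0,.011]
    return np.array(H)+RX.apply([dx,dy,dz])-tool(RK,lean).apply(v)
E
python3 - <<'E'
from kin import *
q=list(r.get_state()['joints']);q[4]=-5;q[3]=6
W=[(-.09,.027,37),(-.045,.026,37),(-.016,.024,37),(-.016,.003,37),(-.016,-.003,37)]
for dx,dz,l in W: j,e=ik(PB(HL,dx,dz,l),tool(RK,l),q); print(dx,dz,j,e); q=list(j)
plan([(PB(HL,dx,dz,l),tool(RK,l),.015) for dx,dz,l in W],a=3,q=.002)
E
```

```text
-0.09 0.027 [-19.5   1.  -39.7   3.4 -12.2 -94.3] 0.0
-0.045 0.026 [-19.6   5.3 -35.1   3.  -12.6 -93.7] 0.0
-0.016 0.024 [-19.7   8.  -32.1   2.7 -12.9 -93.4] 0.0
-0.016 0.003 [-19.7   9.5 -34.    3.6  -9.6 -94.3] 0.0
-0.016 -0.003 [-19.7   9.9 -34.5   4.   -8.5 -94.7] 0.0
[[0.0,0.0,0.002,0.002,0.044,0.002],[0.0,0.0,0.0,0.004,0.046,0.0],[0.0,0.0,0.002,0.002,0.044,0.002],[-0.024,0.0,0.018,0.0,0.0,0.0],[-0.024,0.0,0.02,0.0,0.0,0.0]]
[[-0.022,0.0,0.018,0.0,0.0,0.0],[-0.022,0.0,0.018,0.0,0.0,0.0],[-0.022,0.0,0.02,0.0,0.0,0.0],[0.012,0.0,0.016,0.0,0.0,0.0],[0.012,0.0,0.018,0.0,0.0,0.0]]
[[0.008,0.0,0.008,0.0,0.0,0.0]]
```

Emit:
carry_out(
  targets=[
    [0, 0, 0.002, 0.002, 0.044, 0.002],
    [0, 0, 0, 0.004, 0.046, 0],
    [0, 0, 0.002, 0.002, 0.044, 0.002],
    [-0.024, 0, 0.018, 0, 0, 0],
    [-0.024, 0, 0.02, 0, 0, 0],
  ],
)

```text
time_s: 10.8
tcp_pos: [0.5228, -0.3941, 0.2109]
eef_rot: [179.9, 37.1, 159.3]
contact_force: [0.1, 0.4, -2.8]
gripper_width: 0.0115
gripper_force: 45.0
```

Emit:
carry_out(
  targets=[
    [-0.022, 0, 0.018, 0, 0, 0],
    [-0.022, 0, 0.018, 0, 0, 0],
    [-0.022, 0, 0.02, 0, 0, 0],
    [0, 0, 0, 0, 0, 0],
  ],
)

```text
time_s: 11.3
tcp_pos: [0.5634, -0.4093, 0.2071]
eef_rot: [179.9, 37.0, 159.3]
contact_force: [-0.8, 0.6, -3.1]
gripper_width: 0.0115
gripper_force: 45.0
```

Run:
```python
from kin import *
s=r.get_state();print(s['joints'].round(1),s['tcp_pos']-PB(HL,-.016,.024,37),s['contact_force'],s['gripper_width'])
plan([(PB(HL,-.016,z,37),tool(RK,37),.01) for z in(.003,-.003)],a=3,q=.002)
```

```text
[-19.7   8.2 -31.8   2.3 -13.1 -93.1] [ 0.00133497 -0.00037877 -0.00080735] [-0.84420414  0.58191078 -3.1263688 ] 0.011534230626091942
[[0.008,0.0,0.01,0.0,0.0,0.0],[0.01,0.0,0.01,0.0,0.0,0.0],[0.008,0.0,0.01,0.0,0.0,0.0],[0.008,0.0,0.01,0.0,0.0,0.0]]
```

Emit:
carry_out(
  targets=[
    [0.008, 0, 0.01, 0, 0, 0],
    [0.01, 0, 0.01, 0, 0, 0],
    [0.008, 0, 0.01, 0, 0, 0],
    [0, 0, 0, 0, 0, 0],
  ],
)

```text
time_s: 11.8
tcp_pos: [0.5621, -0.4087, 0.1884]
eef_rot: [179.9, 37.2, 159.3]
contact_force: [4.8, -1.9, -3.0]
gripper_width: 0.0117
gripper_force: 45.0
```

Emit:
carry_out(
  targets=[
    [0.004, 0, 0.005, 0, 0, 0],
    [0, 0, 0, 0, 0, 0],
    [0, 0, 0, 0, 0, 0],
  ],
)

```text
time_s: 12.18
tcp_pos: [0.5628, -0.4089, 0.1862]
eef_rot: [179.9, 37.2, 159.3]
contact_force: [8.5, -4.4, -2.0]
gripper_width: 0.0118
gripper_force: 45.0
```

A force of about 9 N along +x says the bar sits on the hook's bend, so I'll shift forward about 10 mm and settle.

Emit:
carry_out(
  targets=[
    [-0.012, 0, 0, 0, 0, 0],
    [-0.006, 0, 0.012, 0, 0, 0],
    [0, 0, 0, 0, 0, 0],
  ],
)

```text
time_s: 12.55
tcp_pos: [0.571, -0.4122, 0.1844]
eef_rot: [179.9, 36.9, 159.3]
contact_force: [-0.0, 0.3, -1.8]
gripper_width: 0.0117
gripper_force: 45.0
```

Emit:
carry_out(
  targets=[
    [0.003, 0, 0.004, 0, 0, 0],
    [0, 0, 0, 0, 0, 0],
    [0, 0, 0, 0, 0, 0],
  ],
)

```text
time_s: 12.92
tcp_pos: [0.5711, -0.4124, 0.1839]
eef_rot: [179.9, 37.1, 159.3]
contact_force: [-4.6, 2.1, 6.0]
gripper_width: 0.0117
gripper_force: 45.0
```

Run:
```python
from h import *
s=r.get_state();d=s['tcp_pos']-PB(HL,0,0,37);print(RX.inv().apply(d),RX.inv().apply(s['contact_force']),s['moment'],s['eef_rot'])
```

```text
[-6.33233391e-03 -1.50226228e-05 -5.57720539e-05] [-5.07579143  0.33868487  6.04849976] [1.07879898 1.96967309 0.2246464 ] [179.92995246  37.11715318 159.26149179]
```

The vertical support is now 6 to 8 N at exactly the expected height, so the bar rests on the rod. I'll unload slightly, open and back out.

Emit:
carry_out(
  targets=[
    [-0.001, 0, -0.001, 0, 0, 0],
    [0, 0, 0, 0, 0, 0],
    [0, 0, 0, 0, 0, 0],
    [0, 0, 0, 0, 0, 0],
    [0, 0, 0, 0, 0, 0],
  ],
  hand=0.45,
)

```text
time_s: 13.55
tcp_pos: [0.5712, -0.4123, 0.1834]
eef_rot: [179.9, 37.0, 159.3]
contact_force: [0.2, -0.8, -0.5]
gripper_width: 0.0394
gripper_force: 0.0
```

Emit:
carry_out(
  targets=[
    [0, 0, 0, 0, 0, 0],
    [0, 0, 0, 0, 0, 0],
    [0, 0, 0, 0, 0, 0],
  ],
)

```text
time_s: 13.92
tcp_pos: [0.5712, -0.4123, 0.1836]
eef_rot: [179.9, 37.0, 159.3]
contact_force: [0.1, -1.0, 1.0]
gripper_width: 0.0393
gripper_force: 0.0
```

Emit:
carry_out(
  targets=[
    [0.02, 0, -0.02, 0, 0, 0],
    [0.03, 0, -0.03, 0, 0, 0],
    [0.04, 0, -0.04, 0, 0, 0],
    [0.04, 0, -0.04, 0, 0, 0],
    [0.04, 0, -0.04, 0, 0, 0],
  ],
)

```text
time_s: 14.55
tcp_pos: [0.4575, -0.3695, 0.2004]
eef_rot: [179.9, 37.0, 159.2]
contact_force: [0.1, 0.6, -0.6]
gripper_width: 0.0394
gripper_force: 0.0
```

```bash
cat > look.py <<'E'
from kin import *
import itertools
def sols(p,R,ok=-3):
    out={}
    for f in(0,180):
        Rf=R*Ro.from_euler('z',f,degrees=True)
        for j4,j5,j3 in itertools.product((-160,-110,-60,0,60),(-10,-50),(-40,0)):
            for j6 in(-90,0,90):
                q,e=ik(p,Rf,[-20,0,j3,j4,j5,j6])
                if e<.002 and q[4]<ok: out[(f,*(q.round()//3))]=q
    return list(out.items())
E
python3 - <<'E'
from look import *
print(r.get_state()['joints'].round(1),r.get_state()['contact_force'])
for lean in(37,45):
  for n,p,R in(('H',PB(HH,-.01,.0,lean,lean),tool(RK,lean)),('pick',tcp(DP,tool(YD,lean)),tool(YD,lean))):
    for k,q in sols(p,R): print(n,lean,k[0],q)
E
```

```text
[-19.5  -1.7 -44.3   3.8 -10.4 -94.8] [ 0.05726943  0.62644035 -0.55837979]
pick 37 0 [ 62.3   9.2 -53.6  82.7 -30.1 138.8]
pick 37 180 [ 62.3   9.2 -53.6  82.7 -30.1 -41.2]
```

The shallow basket is released and I've withdrawn. For the high hook I need every arm branch, so I'll solve the IK by scanning the wrist-offset angle.

```bash
cat > look.py <<'E'
from kin import *
h,a,b,L=V[:4]; y4=V[7]
def geo(p,R,t):
    x,y,z=R.as_matrix().T; k=np.cos(t)*x+np.sin(t)*y; w=p-L*z-y4*k; out=[]
    for sg in(1,-1): # facing or over-the-back
        rr=sg*np.hypot(w[0],w[1]); j1=np.arctan2(sg*w[1],sg*w[0]); D_=np.hypot(rr,w[2]-h)
        c=(a*a+b*b-D_*D_)/(2*a*b)
        if abs(c)>1: out.append(None); continue
        el=np.arctan2(w[2]-h,rr); al=np.arccos((a*a+D_*D_-b*b)/(2*a*D_)); u=el+al # upper arm elevation (elbow up)
        f=u-(np.pi-np.arccos(c)); F=np.array([np.cos(f)*np.cos(j1),np.cos(f)*np.sin(j1),np.sin(f)])
        out.append((F@k,np.degrees([j1,np.pi/2-u,np.pi/2-u+f]),F,k))
    return out
def sols(p,R):
    res=[];ts=np.radians(np.arange(0,361,3))
    for i in(0,1):
        g=[geo(p,R,t)[i] for t in ts]
        for n in range(len(ts)-1):
            if g[n] and g[n+1] and g[n][0]*g[n+1][0]<=0:
                q=g[n][1]
                z=R.apply([0,0,1]); ang=np.degrees(np.arccos(np.clip(g[n][2]@z,-1,1)))
                best=None
                for j4 in range(-175,100,25):
                    for j6 in(-120,-60,0,60,120):
                        q0=[*q,j4,-max(ang,1),j6]; P_,T=fk(q0,V,S4,S6); c=np.linalg.norm(P_-p)*5+(R.inv()*T*OF).magnitude()
                        if best is None or c<best[0]: best=(c,q0)
                s,e=ik(p,R,best[1])
                if e<.003 and s[4]<-.2 and not any(np.abs(s-x).max()<3 for x in res): res.append(s)
    return res
E
python3 - <<'E'
from look import *
for lean in(35,40,45,50):
  for n,p,R in(('H',PB(HH,-.01,.0,lean,lean),tool(RK,lean)),('H-',PB(HH,-.09,.03,lean,lean),tool(RK,lean)),('pick',tcp(DP,tool(YD,lean)),tool(YD,lean))):
    for q in sols(p,R): print(n,lean,q)
E
```

```text
H- 35 [  -3.9   -6.1  -51.7   42.4  -14.2 -145.4]
pick 35 [ 63.9   9.3 -52.2  76.  -29.9 144. ]
pick 40 [ 60.    9.3 -55.3  92.  -31.1 131.7]
```

Run:
```python
import look
from look import *
import kin
def raw(p,R):
    ts=np.radians(np.arange(0,361,2)); o=[]
    for i in(0,1):
        g=[geo(p,R,t)[i] for t in ts]
        for n in range(len(ts)-1):
            if g[n] and g[n+1] and g[n][0]*g[n+1][0]<=0:
                q=g[n][1]; F,k=g[n][2:]; z=R.apply([0,0,1]); j5=np.degrees(np.arctan2(np.cross(F,z)@k,F@z))
                s0=np.array([-np.sin(np.radians(q[0])),np.cos(np.radians(q[0])),0]) # arm lateral
                j4=np.degrees(np.arctan2(np.cross(s0,k)@F,s0@k)); o.append(np.r_[q,j4*S4,-j5].round(1))
    return o
for lean in(25,30,35,40,45,50):
  for n,p,R in(('H',PB(HH,-.01,.0,lean,lean),tool(RK,lean)),('pick',tcp(DP,tool(YD,lean)),tool(YD,lean))):
    print(n,lean,*raw(p,R))
print('check',raw(*[(np.array(D[1][1]),E(D[1][2]))][0]))
```

```text
H 25 [ -3.5   7.4 -29.3  16.  -30.1] [-45.1   8.  -30.  161.5  30.5] [ 169.  -101.1  -39.6  128.7  174.4] [ 175.9  -99.   -14.5 -159.7 -160.2] [136.1 -99.1 -11.7 -26.8 157.4] [ 142.6 -101.6  -40.    53.1 -171.8]
pick 25 [  33.3   11.6  -18.  -161.2   39.1] [ 69.3  10.8 -40.8  42.8 -33.9] [-112.  -106.5   -8.  -132.7 -150.1] [-116.3 -107.   -44.4  118.4  155.5]
H 30 [ -3.7   5.7 -36.6  24.6 -20.5] [-43.8   5.8 -39.3 146.5  20.3] [ 166.8 -102.5  -45.1  120.4  175.3] [ 176.6  -99.7  -17.7 -157.3 -157.6] [ 135.3 -100.   -15.   -29.4  154.5] [ 144.4 -103.1  -45.4   61.3 -172. ]
pick 30 [  35.6   10.5  -19.1 -155.5   36.2] [ 67.3   9.9 -47.   58.8 -30.8] [-110.3 -108.1  -10.  -128.7 -145.7] [-115.2 -108.8  -48.   113.8  152.2]
H 35 [ 162.8 -104.4  -50.5  108.9  177.7] [ 177.5 -100.8  -21.9 -156.7 -155.3] [ 134.4 -100.9  -18.2  -31.8  151.5] [ 148.1 -104.9  -50.7   72.9 -173.5]
pick 35 [  39.    10.2  -18.6 -146.8   35. ] [ 63.7   9.4 -51.8  76.2 -29.8] [-108.7 -109.7  -11.8 -124.8 -141. ] [-115.3 -110.3  -51.6  106.4  149. ]
H 40 [ 178.2 -101.7  -25.1 -154.5 -152.4] [ 133.5 -101.9  -21.4  -34.   148.4]
pick 40 [  43.1   10.1  -18.5 -138.    34.9] [ 59.9   9.5 -55.   91.8 -31.1] [-106.8 -112.   -14.1 -122.2 -136.4] [-114.8 -112.4  -54.7  101.3  145.7]
H 45 [ 178.9 -102.7  -28.3 -152.5 -149.3] [ 132.2 -103.4  -25.3  -34.8  145.3]
pick 45 [  48.1   10.5  -18.1 -127.9   36.6] [ 55.9   9.6 -56.9 107.2 -33.6] [-105.  -114.4  -16.3 -119.7 -131.6] [-114.5 -114.8  -57.5   96.1  142.3]
H 50 [ 179.9 -104.3  -32.1 -152.  -146.3] [ 131.3 -104.7  -28.4  -36.8  141.7]
pick 50 [  53.6   11.5  -18.1 -118.1   39.6] [ 54.2  10.7 -58.4 116.5 -38.3] [-103.4 -117.   -18.3 -117.3 -126.6] [-114.4 -117.5  -60.    90.8  138.9]
check [array([-32.5, -14.7, -65.8, 126.1,  59.4]), array([ 22.8, -16.3, -33.4, -40.4, -43.9]), array([ 142. ,  -91.3,  -63.9,   44.3, -101.8]), array([171.7, -95.8, -22.9, -90.4, 138.1])]
```

Run:
```python
from look import *
def raw(p,R):
    ts=np.radians(np.arange(0,361,2)); o=[]
    g=[geo(p,R,t)[0] for t in ts]
    for n in range(len(ts)-1):
            if g[n] and g[n+1] and g[n][0]*g[n+1][0]<=0:
                q=g[n][1]; F,k=g[n][2:]; z=R.apply([0,0,1]); j5=np.degrees(np.arctan2(np.cross(F,z)@k,F@z))
                s0=np.array([-np.sin(np.radians(q[0])),np.cos(np.radians(q[0])),0])
                j4=np.degrees(np.arctan2(np.cross(s0,k)@F,s0@k))
                if j5>0 and -174<j4*S4<95: o.append(np.r_[q,j4*S4,-j5].round(0).astype(int))
    return o
def PY(H,dx,dz,lean,yaw,gx=0,drop=.028):
    R=tool(yaw,lean); B=Ro.from_euler('z',yaw,degrees=True)
    return np.array(H)+RX.apply([dx,0,dz])+B.apply([gx,0,drop])+R.apply([0,0,.011]),R
for lean in(33,37,42):
  for dy in(-30,-20,-10,0,10,20,30):
    print(lean,dy,*[raw(*PY(HH,dx,dz,lean,RK+dy,-.006)) for dx,dz in((-.08,.028),(-.014,.025),(-.014,0))])
```

```text
33 -30 [array([  4,  -1, -49,  53, -34])] [array([  0,   5, -43,  54, -32])] [array([ -2,   6, -46,  62, -28])]
33 -20 [array([  0,  -4, -51,  55, -26])] [array([ -3,   3, -45,  56, -24])] [array([ -7,   4, -48,  66, -20])]
33 -10 [array([ -2,  -5, -51,  49, -20])] [array([ -5,   2, -45,  49, -19])] [array([-10,   4, -49,  63, -13])]
33 0 [array([ -2,  -5, -47,  33, -19])] [array([ -4,   2, -40,  31, -18])] [array([ -7,   4, -45,  41, -12])]
33 10 [array([ -3,  -4, -40,  12, -22])] [array([ -5,   3, -31,   8, -23])] [array([ -5,   4, -34,  10, -19])]
33 20 [array([ -8,  -2, -30,  -7, -30])] [array([-10,   5, -22, -10, -31])] [array([-10,   6, -25, -10, -27])]
33 30 [array([-14,   0, -22, -20, -39])] [array([-15,   6, -16, -20, -39])] [array([-15,   8, -17, -21, -37])]
37 -30 [array([  0,  -3, -54,  69, -30])] [array([ -3,   4, -48,  70, -28])] [array([ -6,   6, -50,  77, -26])]
37 -20 [array([ -7,  -5, -56,  75, -20])] [array([-10,   2, -50,  77, -18])] [array([-17,   4, -52,  95, -14])]
37 -10 [array([-14,  -6, -57,  79, -10])] [array([-18,   1, -52,  86,  -7])] []
37 0 [array([-11,  -6, -56,  61,  -6])] [array([-17,   1, -51,  71,  -2])] []
37 10 [array([ -3,  -5, -45,  19, -14])] [array([ -6,   2, -37,  14, -15])] [array([ -6,   3, -41,  19,  -9])]
37 20 [array([ -9,  -3, -32, -11, -25])] [array([-11,   4, -24, -13, -27])] [array([-11,   5, -25, -15, -24])]
37 30 [array([-17,  -1, -23, -26, -37])] [array([-17,   6, -16, -25, -37])] [array([-18,   8, -17, -28, -35])]
42 -30 [array([ -6,  -3, -58,  86, -28])] [array([-10,   3, -52,  91, -26])] []
42 -20 [] [] []
42 -10 [] [] []
42 0 [] [] []
42 10 [] [] []
42 20 [array([-10,  -4, -33, -16, -21])] [array([-12,   3, -25, -19, -22])] [array([-13,   4, -26, -22, -20])]
42 30 [array([-21,  -1, -22, -34, -36])] [array([-21,   6, -16, -34, -36])] [array([-21,   7, -17, -37, -34])]
```

```bash
cat >> look.py <<'E'
def raw(p,R):
    ts=np.radians(np.arange(0,361,2)); o=[]
    g=[geo(p,R,t)[0] for t in ts]
    for n in range(len(ts)-1):
            if g[n] and g[n+1] and g[n][0]*g[n+1][0]<=0:
                q=g[n][1]; F,k=g[n][2:]; z=R.apply([0,0,1]); j5=np.degrees(np.arctan2(np.cross(F,z)@k,F@z))
                s0=np.array([-np.sin(np.radians(q[0])),np.cos(np.radians(q[0])),0])
                j4=np.degrees(np.arctan2(np.cross(s0,k)@F,s0@k))
                if j5>0 and -174<j4*S4<95: o.append(np.r_[q,j4*S4,-j5].round(0).astype(int))
    return o
def PY(H,dx,dz,lean,yaw,gx=0,drop=.027):
    R=tool(yaw,lean); B=Ro.from_euler('z',yaw,degrees=True)
    return np.array(H)+RX.apply([dx,0,dz])+B.apply([gx,0,drop])+R.apply([0,0,.011]),R
ORG=HH-RX.apply([-.01,.075,.205])
def clear(p,R):
    """smallest -x clearance (mm) of the body's front face to tray (z>300) and end plates (z>250,y>145)"""
    m=99
    for s in np.linspace(-1,1,21):
        for bk in np.linspace(.047,.16,24):
            c=RX.inv().apply(p+R.apply([-.039,.0965*s,-.011-bk])-ORG)
            if c[2]>.299 or (abs(c[1])>.148 and c[2]>.249): m=min(m,(-.018-c[0])*1000)
    return round(m)
E
python3 - <<'E'
from look import *
for lean in(31,33,35):
  for dy in(-10,-4,0,4,8):
    w=[PY(HH,dx,dz,lean,RK+dy,-.01) for dx,dz in((-.08,.021),(-.03,.02),(-.02,.01),(-.012,0))]
    print(lean,dy,[clear(*x) for x in w],[ [list(s[[2,3,4]]) for s in raw(*x)] for x in w])
E
```

```text
31 -10 [56, 6, -4, -12] [[[np.int64(-49), np.int64(44), np.int64(-23)]], [[np.int64(-44), np.int64(41), np.int64(-22)]], [[np.int64(-44), np.int64(44), np.int64(-20)]], [[np.int64(-45), np.int64(49), np.int64(-18)]]]
31 -4 [66, 16, 6, -2] [[[np.int64(-47), np.int64(35), np.int64(-22)]], [[np.int64(-42), np.int64(35), np.int64(-21)]], [[np.int64(-42), np.int64(35), np.int64(-19)]], [[np.int64(-43), np.int64(40), np.int64(-17)]]]
31 0 [73, 23, 13, 5] [[[np.int64(-46), np.int64(31), np.int64(-21)]], [[np.int64(-40), np.int64(28), np.int64(-21)]], [[np.int64(-40), np.int64(28), np.int64(-19)]], [[np.int64(-41), np.int64(31), np.int64(-17)]]]
31 4 [66, 16, 6, 3] [[[np.int64(-43), np.int64(22), np.int64(-22)]], [[np.int64(-37), np.int64(20), np.int64(-22)]], [[np.int64(-37), np.int64(20), np.int64(-21)]], [[np.int64(-37), np.int64(20), np.int64(-19)]]]
31 8 [59, 9, -1, -4] [[[np.int64(-40), np.int64(14), np.int64(-24)]], [[np.int64(-34), np.int64(11), np.int64(-24)]], [[np.int64(-34), np.int64(12), np.int64(-23)]], [[np.int64(-34), np.int64(12), np.int64(-21)]]]
33 -10 [58, 8, -2, -10] [[[
[... 1323 characters left out ...]
11)]], [[np.int64(-50), np.int64(58), np.int64(-10)]], [[np.int64(-52), np.int64(70), np.int64(-6)]], []]
35 0 [77, 27, 17, 9] [[[np.int64(-54), np.int64(49), np.int64(-11)]], [[np.int64(-49), np.int64(48), np.int64(-10)]], [[np.int64(-50), np.int64(56), np.int64(-7)]], []]
35 4 [70, 20, 10, 8] [[[np.int64(-51), np.int64(36), np.int64(-12)]], [[np.int64(-45), np.int64(33), np.int64(-12)]], [[np.int64(-45), np.int64(36), np.int64(-10)]], [[np.int64(-47), np.int64(44), np.int64(-6)]]]
35 8 [64, 14, 4, 1] [[[np.int64(-46), np.int64(23), np.int64(-15)]], [[np.int64(-40), np.int64(18), np.int64(-16)]], [[np.int64(-40), np.int64(20), np.int64(-14)]], [[np.int64(-40), np.int64(21), np.int64(-12)]]]
```

```bash
cat >> look.py <<'E'
def check(wps,n=5):
    s=r.get_state(); p,R=s['tcp_pos'],E(s['eef_rot'])
    for w in wps:
        sl=Slerp([0,1],Ro.concatenate([R,w[1]]))
        print('->',[' '.join(map(str,x)) for k in range(1,n+1) for x in raw(p+(w[0]-p)*k/n,sl(k/n))]); p,R=w[0],w[1]
GD=DP+Ro.from_euler('z',YD,degrees=True).apply([-.01,0,.001])
E
python3 - <<'E'
from look import *
T=lambda y:tool(y,34); R=T(YD)
pre=tcp(GD,R,.09)+[0,0,.02]
w=[(np.array([.44,-.36,.34]),T(-20)),(np.array([.47,-.02,.36]),T(-8)),(pre,R),(tcp(GD,R,0),R,.03)]
check(w); plan(w,d=.05,a=8)
print('carry')
up=tcp(GD,R)+[0,0,.13]
for a_ in (up,np.array([.50,.2,.31]),np.array([.50,-.05,.31])): print(raw(a_,R),raw(a_,T(-10)),raw(a_,T(-18)))
print(raw(*PY(HH,-.10,.08,34,RK+2.5,-.01)))
E
```

```text
-> ['-19 -4 -41 3 -16', '-19 -6 -39 3 -22', '-19 -8 -35 1 -28', '-19 -10 -32 1 -33', '-19 -11 -29 1 -38']
-> ['-9 -16 -36 10 -37', '3 -21 -41 18 -38', '15 -24 -45 25 -41', '28 -26 -47 30 -45', '39 -26 -47 34 -48']
-> ['54 -24 -50 38 -52', '65 -20 -52 41 -52', '72 -14 -51 44 -50', '77 -7 -48 47 -48', '80 0 -44 50 -46']
-> ['77 2 -46 53 -42', '75 4 -48 56 -39', '72 5 -49 60 -36', '69 7 -50 66 -33', '66 9 -52 72 -30']
[[-0.045,0.0,-0.08,0.0,0.015,-0.005],[-0.045,0.005,-0.085,-0.005,0.02,0.0],[-0.04,0.0,-0.085,0.0,0.015,-0.005],[0.015,0.095,-0.02,-0.015,0.0,-0.025],[0.015,0.095,-0.015,-0.015,0.0,-0.02]]
[[0.015,0.095,-0.015,-0.02,0.0,-0.025],[0.01,0.095,-0.015,-0.015,0.0,-0.025],[0.01,0.1,-0.015,-0.015,0.0,-0.025],[0.005,0.095,-0.01,-0.015,0.0,-0.02],[0.0,0.095,-0.01,-0.02,0.0,-0.025]]
[[0.03,0.09,0.0,-0.015,0.0,-0.02],[0.03,0.085,0.005,-0.01,0.0,-0.02],[0.03,0.09,0.005,-0.015,0.0,-0.02],[0.025,0.09,0.005,-0.015,0.0,-0.02],[0.025,0.09,0.005,-0.01,0.0,-0.02]]
[[0.02,0.09,0.01,-0.015,0.0,-0.02],[0.02,0.09,0.005,-0.015,0.0,-0.02],[0.02,0.09,0.015,-0.01,0.0,-0.02],[0.015,0.09,0.01,-0.015,0.0,-0.02],[0.015,0.09,0.01,-0.015,0.0,-0.02]]
[[0.005,0.0,0.055,0.0,0.0,0.0],[0.005,0.0,0.055,0.0,0.0,0.0],[0.01,0.0,0.05,0.0,0.0,0.0],[0.005,0.0,0.055,0.0,0.0,0.0]]
carry
[array([ 75,   2, -38,  46, -46])] [array([ 77,   7, -31,  41, -58])] [array([ 78,   9, -27,  39, -63])]
[array([ 55, -13, -49,  44, -38])] [array([ 59, -10, -47,  45, -49])] [array([ 61,  -7, -44,  43, -54])]
[array([ 23, -20, -45,  19, -32])] [array([ 28, -20, -52,  38, -35])] [array([ 31, -18, -52,  42, -40])]
[array([  1, -11, -43,  24, -27])]
```

All feasible, with good margins. I'll move to the deep basket, jaws open.

Emit:
carry_out(
  targets=[
    [-0.045, 0, -0.08, 0, 0.015, -0.005],
    [-0.045, 0.005, -0.085, -0.005, 0.02, 0],
    [-0.04, 0, -0.085, 0, 0.015, -0.005],
    [0.015, 0.095, -0.02, -0.015, 0, -0.025],
    [0.015, 0.095, -0.015, -0.015, 0, -0.02],
  ],
)

```text
time_s: 15.18
tcp_pos: [0.4496, -0.2632, 0.3465]
eef_rot: [-180.0, 34.2, 163.1]
contact_force: [0.5, -0.0, -0.3]
gripper_width: 0.0395
gripper_force: 0.0
```

Emit:
carry_out(
  targets=[
    [0.015, 0.095, -0.015, -0.02, 0, -0.025],
    [0.01, 0.095, -0.015, -0.015, 0, -0.025],
    [0.01, 0.1, -0.015, -0.015, 0, -0.025],
    [0.005, 0.095, -0.01, -0.015, 0, -0.02],
    [0, 0.095, -0.01, -0.02, 0, -0.025],
  ],
  hand=1,
)

```text
time_s: 15.8
tcp_pos: [0.4708, -0.0211, 0.3611]
eef_rot: [179.7, 34.1, 172.0]
contact_force: [1.1, -0.2, -0.1]
gripper_width: 0.0837
gripper_force: 0.0
```

Emit:
carry_out(
  targets=[
    [0.03, 0.09, 0, -0.015, 0, -0.02],
    [0.03, 0.085, 0.005, -0.01, 0, -0.02],
    [0.03, 0.09, 0.005, -0.015, 0, -0.02],
    [0.025, 0.09, 0.005, -0.015, 0, -0.02],
    [0.025, 0.09, 0.005, -0.01, 0, -0.02],
  ],
)

```text
time_s: 16.42
tcp_pos: [0.4584, 0.1871, 0.3293]
eef_rot: [179.7, 31.7, -179.0]
contact_force: [0.5, -1.3, 1.0]
gripper_width: 0.0875
gripper_force: 0.0
```

Emit:
carry_out(
  targets=[
    [0.02, 0.09, 0.01, -0.015, 0, -0.02],
    [0.02, 0.09, 0.005, -0.015, 0, -0.02],
    [0.02, 0.09, 0.015, -0.01, 0, -0.02],
    [0.015, 0.09, 0.01, -0.015, 0, -0.02],
    [0.015, 0.09, 0.01, -0.015, 0, -0.02],
  ],
)

```text
time_s: 17.05
tcp_pos: [0.4422, 0.3932, 0.3101]
eef_rot: [179.0, 27.9, -169.6]
contact_force: [0.2, 0.6, 1.3]
gripper_width: 0.0876
gripper_force: 0.0
```

Emit:
carry_out(
  targets=[
    [0, 0, 0, 0, 0, 0],
  ],
)

```text
time_s: 17.18
tcp_pos: [0.4422, 0.3943, 0.3096]
eef_rot: [179.1, 27.9, -169.5]
contact_force: [0.4, 0.1, -0.3]
gripper_width: 0.0874
gripper_force: 0.0
```

Run:
```python
from look import *
R=tool(YD,34);print(r.get_state()['joints'].round(1))
plan([(tcp(GD,R,.0),R,.025)],q=.002)
# deep tab in the scene view, if visible
c=r.capture('scene'); print(proj('scene',DP+[0,0,.016]),proj('scene',DP-[0,0,.026]))
```

```text
[  73.4   -2.5  -35.5   33.6  -47.8 -173.6]
[[0.016,0.012,0.044,0.008,-0.016,0.01],[0.014,0.012,0.044,0.008,-0.018,0.008],[0.018,0.014,0.042,0.008,-0.016,0.01],[0.018,0.012,0.042,0.01,-0.018,0.01],[0.018,0.014,0.044,0.008,-0.016,0.01]]
[[0.02,0.012,0.04,0.008,-0.018,0.008]]
[175.68381523 152.88136402] [177.77365637 162.67743182]
```

j6 hit its limit, so I'll use the equivalent grasp: a half turn about the tool axis, in place and above the basket.

Emit:
carry_out(
  targets=[
    [0, 0, 0, 0, 0, -0.16],
    [0, 0, 0, 0, 0, -0.17],
    [0, 0, 0, 0, 0, -0.17],
    [0, 0, 0, 0, 0, -0.17],
    [0, 0, 0, 0, 0, -0.17],
  ],
)

```text
time_s: 17.85
tcp_pos: [0.4428, 0.3914, 0.3104]
eef_rot: [-158.2, 18.0, -115.2]
contact_force: [0.5, 1.0, -0.2]
gripper_width: 0.0876
gripper_force: 0.0
```

Emit:
carry_out(
  targets=[
    [0, 0, 0, 0, 0, -0.17],
    [0, 0, 0, 0, 0, -0.17],
    [0, 0, 0, 0, 0, -0.17],
    [0, 0, 0, 0, 0, -0.17],
    [0, 0, 0, 0, 0, -0.17],
  ],
)

```text
time_s: 18.48
tcp_pos: [0.4428, 0.3914, 0.3104]
eef_rot: [-152.4, -4.6, -68.8]
contact_force: [-0.2, 0.3, -0.2]
gripper_width: 0.0876
gripper_force: 0.0
```

Emit:
carry_out(
  targets=[
    [0, 0, 0, 0, 0, -0.17],
    [0, 0, 0, 0, 0, -0.17],
    [0, 0, 0, 0, 0, -0.17],
    [0, 0, 0, 0, 0, -0.17],
    [0, 0, 0, 0, 0, -0.17],
  ],
)

```text
time_s: 19.1
tcp_pos: [0.4428, 0.3914, 0.3104]
eef_rot: [-165.5, -24.2, -19.8]
contact_force: [-0.3, -0.2, 0.6]
gripper_width: 0.0875
gripper_force: 0.0
```

Emit:
carry_out(
  targets=[
    [0, 0, 0, 0, 0, -0.17],
    [0, 0, 0, 0, 0, -0.17],
    [0, 0, 0, 0, 0, 0],
  ],
)

```text
time_s: 19.48
tcp_pos: [0.4428, 0.3918, 0.3104]
eef_rot: [-175.2, -27.6, 2.1]
contact_force: [-0.1, 0.4, -0.5]
gripper_width: 0.0878
gripper_force: 0.0
```

```bash
cat >> look.py <<'E'
FL=Ro.from_euler('z',180,degrees=True)
E
python3 - <<'E'
from look import *
R=tool(YD,34)*FL;print(r.get_state()['joints'].round(1),r.get_state()['eef_rot'])
w=[(tcp(GD,R,.08),R,.03),(tcp(GD,R,.0),R,.03)]
check(w,3);plan(w,q=.002)
print(ik(w[1][0],R,[66,9,-52,72,-30,-30]),ik(PY(HH,-.015,0,34,RK+2.5,-.01)[0],tool(RK+2.5,34)*FL,[-6,4,-46,41,-10,40]))
E
```

```text
[ 73.3  -2.8 -35.6  33.6 -47.8  -0.9] [-175.18268086  -27.60544962    2.12331181]
-> ['75 -1 -40 40 -45', '76 0 -44 47 -43', '77 2 -47 54 -41']
-> ['74 4 -49 59 -38', '70 6 -50 65 -34', '66 9 -52 72 -30']
[[-0.04,-0.024,0.036,-0.014,0.034,-0.022],[-0.04,-0.026,0.032,-0.014,0.036,-0.022],[-0.04,-0.028,0.032,-0.014,0.034,-0.024],[0.0,0.0,0.054,0.0,0.0,0.0],[0.0,0.0,0.052,0.0,0.0,0.0]]
[[0.0,0.0,0.054,0.0,0.0,0.0]]
(array([ 66.1,   8.7, -51.8,  71.6, -30.5, -33.5]), np.float64(0.0)) (array([ -7.3,   2.9, -46.5,  40.7,  -9.3,  40.6]), np.float64(0.0))
```

Emit:
carry_out(
  targets=[
    [-0.04, -0.024, 0.036, -0.014, 0.034, -0.022],
    [-0.04, -0.026, 0.032, -0.014, 0.036, -0.022],
    [-0.04, -0.028, 0.032, -0.014, 0.034, -0.024],
    [0, 0, 0.03, 0, 0, 0],
    [0, 0, 0.03, 0, 0, 0],
  ],
)

```text
time_s: 20.1
tcp_pos: [0.4283, 0.4347, 0.2136]
eef_rot: [-179.9, -34.0, 6.4]
contact_force: [0.8, 0.3, 0.8]
gripper_width: 0.0875
gripper_force: 0.0
```

Emit:
carry_out(
  targets=[
    [0, 0, 0.03, 0, 0, 0],
    [0, 0, 0.03, 0, 0, 0],
    [0, 0, 0.03, 0, 0, 0],
    [0, 0, 0.01, 0, 0, 0],
    [0, 0, 0, 0, 0, 0],
  ],
)

```text
time_s: 20.72
tcp_pos: [0.4566, 0.4378, 0.1727]
eef_rot: [180.0, -34.0, 6.5]
contact_force: [0.0, -0.5, 0.4]
gripper_width: 0.0878
gripper_force: 0.0
```

Emit:
carry_out(
  targets=[
    [0, 0, 0, 0, 0, 0],
    [0, 0, 0, 0, 0, 0],
    [0, 0, 0, 0, 0, 0],
    [0, 0, 0, 0, 0, 0],
    [0, 0, 0, 0, 0, 0],
  ],
  hand=0,
  squeeze=45,
)

```text
time_s: 21.35
tcp_pos: [0.4563, 0.4386, 0.1726]
eef_rot: [179.9, -34.0, 6.7]
contact_force: [0.0, 0.6, 0.5]
gripper_width: 0.0433
gripper_force: 0.0
```

Emit:
carry_out(
  targets=[
    [0, 0, 0, 0, 0, 0],
    [0, 0, 0, 0, 0, 0],
    [0, 0, 0, 0, 0, 0],
    [0, 0, 0, 0, 0, 0],
    [0, 0, 0, 0, 0, 0],
  ],
)

```text
time_s: 21.98
tcp_pos: [0.4562, 0.4385, 0.1724]
eef_rot: [179.9, -34.0, 6.7]
contact_force: [0.2, 0.8, -0.4]
gripper_width: 0.0114
gripper_force: 45.0
```

Run:
```python
from look import *
s=r.get_state();R=tool(YD,34)*FL;print(s['joints'].round(1),s['tcp_pos']-tcp(GD,R),s['eef_rot'],s['gripper_width'],s['contact_force'])
T=lambda y:tool(y,34)*FL
p0=tcp(GD,R)
w=[(p0+[0,0,.02],R,.01),(p0+[0,0,.13],R,.03),(np.array([.50,.2,.31]),T(0),.035),(np.array([.50,-.05,.30]),T(-9),.035),(PY(HH,-.10,.08,34,RK+2.5,-.01)[0],T(RK+2.5),.03),(PY(HH,-.085,.022,34,RK+2.5,-.01)[0],T(RK+2.5),.02)]
check(w,3);plan(w)
```

```text
[ 66.1   9.  -51.5  71.5 -30.5 -33.2] [ 4.85369656e-05  1.94048268e-03 -5.05099319e-04] [179.92073665 -33.98965101   6.73471254] 0.011409782346964619 [ 0.24926541  0.83318691 -0.43872021]
-> ['67 8 -51 70 -31', '68 8 -50 67 -32', '68 7 -50 67 -33']
-> ['71 5 -46 58 -37', '73 3 -42 52 -42', '75 2 -38 46 -46']
-> ['70 -3 -43 46 -45', '64 -8 -46 46 -44', '57 -12 -49 44 -42']
-> ['49 -16 -52 45 -40', '39 -19 -53 42 -37', '28 -19 -53 37 -34']
-> ['18 -17 -50 34 -31', '9 -14 -47 31 -28', '1 -11 -43 24 -27']
-> ['0 -9 -45 27 -24', '-2 -8 -48 31 -19', '-3 -6 -50 36 -15']
[[0.005,0.0,-0.01,0.0,0.0,0.0],[0.01,0.005,-0.015,0.0,0.0,0.0],[0.005,0.0,-0.01,0.0,0.0,0.005],[0.03,0.0,-0.045,0.0,0.0,0.0],[0.035,0.0,-0.045,0.0,0.0,0.0]]
[[0.03,0.0,-0.045,0.0,0.0,0.0],[0.03,0.0,-0.045,0.0,0.0,0.0],[0.005,0.07,0.0,-0.01,0.0,0.015],[0.005,0.065,0.0,-0.01,0.0,0.01],[0.01,0.07,0.005,-0.005,0.0,0.015]]
[[0.005,0.07,0.0,-0.01,0.0,0.01],[0.01,0.065,0.005,-0.01,0.0,0.015],[0.01,0.07,0.005,-0.01,0.0,0.01],[0.01,0.065,0.005,-0.005,0.0,0.015],[0.0,0.065,0.0,-0.01,0.0,0.015]]
[[0.0,0.06,0.005,-0.01,0.0,0.015],[0.0,0.065,0.0,-0.01,0.0,0.015],[0.0,0.06,0.005,-0.015,0.0,0.015],[0.005,0.065,0.005,-0.01,0.0,0.015],[0.005,0.06,0.005,-0.01,0.0,0.015]]
[[0.005,0.06,0.005,-0.01,0.0,0.015],[0.005,0.065,0.01,-0.01,0.0,0.015],[0.01,0.05,0.005,-0.01,0.0,0.02],[0.015,0.05,0.01,-0.015,0.0,0.015],[0.015,0.05,0.01,-0.01,0.0,0.02]]
[[0.015,0.05,0.01,-0.015,0.0,0.02],[0.015,0.05,0.01,-0.01,0.0,0.02],[0.02,0.05,0.01,-0.015,0.0,0.015],[0.015,0.05,0.01,-0.01,0.0,0.02],[-0.015,0.0,0.04,0.0,0.0,0.0]]
[[-0.01,0.0,0.035,0.0,0.0,0.0],[-0.015,0.0,0.04,0.0,0.0,0.0]]
```

Emit:
carry_out(
  targets=[
    [0.005, 0, -0.01, 0, 0, 0],
    [0.01, 0, -0.015, 0, 0, 0],
    [0.01, 0, -0.015, 0, 0, 0.005],
    [0.03, 0, -0.045, 0, 0, 0],
    [0.035, 0, -0.045, 0, 0, 0],
  ],
)

```text
time_s: 22.6
tcp_pos: [0.4568, 0.4377, 0.2515]
eef_rot: [-180.0, -33.9, 6.4]
contact_force: [0.9, 0.0, -2.6]
gripper_width: 0.0116
gripper_force: 45.0
```

Emit:
carry_out(
  targets=[
    [0.03, 0, -0.045, 0, 0, 0],
    [0.025, 0, -0.04, 0, 0, 0],
    [0.005, 0.04, 0, -0.01, 0, 0.015],
    [0.005, 0.065, 0, -0.01, 0, 0.01],
    [0.01, 0.07, 0.005, -0.005, 0, 0.015],
  ],
)

```text
time_s: 23.22
tcp_pos: [0.4737, 0.3486, 0.3039]
eef_rot: [-179.9, -33.9, 3.5]
contact_force: [0.4, 0.4, -3.0]
gripper_width: 0.0118
gripper_force: 45.0
```

Emit:
carry_out(
  targets=[
    [0.005, 0.07, 0, -0.01, 0, 0.01],
    [0.01, 0.065, 0.005, -0.01, 0, 0.015],
    [0.01, 0.07, 0.005, -0.01, 0, 0.01],
    [0.01, 0.065, 0.005, -0.005, 0, 0.015],
    [0, 0.065, 0, -0.01, 0, 0.015],
  ],
)

```text
time_s: 23.85
tcp_pos: [0.4972, 0.1813, 0.3073]
eef_rot: [-179.9, -33.9, -1.3]
contact_force: [-0.3, 0.3, -4.0]
gripper_width: 0.0115
gripper_force: 45.0
```

Emit:
carry_out(
  targets=[
    [0, 0.06, 0.005, -0.01, 0, 0.015],
    [0, 0.065, 0, -0.01, 0, 0.015],
    [0, 0.06, 0.005, -0.015, 0, 0.015],
    [0.005, 0.065, 0.005, -0.01, 0, 0.015],
    [0.005, 0.06, 0.005, -0.01, 0, 0.015],
  ],
)

```text
time_s: 24.48
tcp_pos: [0.4966, 0.0263, 0.3014]
eef_rot: [179.8, -33.9, -6.8]
contact_force: [-0.3, -0.9, -3.6]
gripper_width: 0.012
gripper_force: 45.0
```

Run:
```python
from look import *
s=r.get_state();print(s['joints'].round(1),s['gripper_width'],s['contact_force'])
T=lambda y:tool(y,34)*FL; Y=RK+2.5
w=[(PY(HH,-.10,.08,34,Y,-.01)[0],T(Y),.03),(PY(HH,-.085,.022,34,Y,-.01)[0],T(Y),.02)]
check(w,3);plan(w)
```

```text
[ 39.3 -18.9 -53.4  40.9 -38.1  14.8] 0.011986436727895114 [-0.28198958 -0.91819791 -3.58126715]
-> ['26 -18 -52 37 -34', '13 -15 -48 32 -30', '1 -11 -43 24 -27']
-> ['0 -9 -45 27 -24', '-2 -8 -48 31 -19', '-3 -6 -50 36 -15']
[[0.01,0.055,0.005,-0.01,0.0,0.02],[0.015,0.06,0.01,-0.015,0.0,0.015],[0.01,0.055,0.01,-0.01,0.0,0.02],[0.015,0.055,0.005,-0.01,0.0,0.015],[0.015,0.055,0.01,-0.01,0.0,0.02]]
[[0.015,0.055,0.01,-0.015,0.0,0.015],[0.015,0.055,0.015,-0.01,0.0,0.02],[0.02,0.055,0.01,-0.01,0.0,0.015],[0.02,0.055,0.01,-0.015,0.0,0.02],[-0.01,0.0,0.03,0.0,0.0,0.0]]
[[-0.01,0.0,0.025,0.0,0.0,0.0],[-0.01,0.0,0.03,0.0,0.0,0.0],[-0.01,0.0,0.03,0.0,0.0,0.0]]
```

Emit:
carry_out(
  targets=[
    [0.01, 0.055, 0.005, -0.01, 0, 0.02],
    [0.015, 0.06, 0.01, -0.015, 0, 0.015],
    [0.01, 0.055, 0.01, -0.01, 0, 0.02],
    [0.015, 0.055, 0.005, -0.01, 0, 0.015],
    [0.015, 0.055, 0.01, -0.01, 0, 0.02],
  ],
)

```text
time_s: 25.1
tcp_pos: [0.511, -0.1173, 0.3032]
eef_rot: [-179.8, -33.9, -13.3]
contact_force: [0.4, 0.7, -3.9]
gripper_width: 0.0117
gripper_force: 45.0
```

Emit:
carry_out(
  targets=[
    [0.015, 0.055, 0.01, -0.015, 0, 0.015],
    [0.015, 0.055, 0.015, -0.01, 0, 0.02],
    [0.02, 0.055, 0.01, -0.01, 0, 0.015],
    [0.02, 0.045, 0.01, -0.015, 0, 0.02],
    [0, 0, 0, 0, 0, 0],
  ],
)

```text
time_s: 25.72
tcp_pos: [0.5243, -0.229, 0.3036]
eef_rot: [-180.0, -33.8, -18.5]
contact_force: [0.3, 0.5, -2.6]
gripper_width: 0.0117
gripper_force: 45.0
```

Run:
```python
from look import *
s=r.get_state();print(s['joints'].round(1),s['gripper_width'],s['contact_force'])
T=lambda y:tool(y,34)*FL; Y=RK+2.5
D=.0265
w=[(PY(HH,-.085,.024,34,Y,-.01,D)[0],T(Y),.02),(PY(HH,-.05,.022,34,Y,-.01,D)[0],T(Y),.018),(PY(HH,-.024,.021,34,Y,-.01,D)[0],T(Y),.013)]
check(w,3);plan(w,q=.002); print([clear(x[0],tool(Y,34)) for x in w])
```

```text
[  1.9 -10.7 -42.7  24.3 -28.   51.1] 0.011673129947201771 [ 0.29328259  0.5487971  -2.61064637]
-> ['0 -9 -45 28 -24', '-1 -8 -47 31 -20', '-3 -6 -49 34 -16']
-> ['-3 -4 -49 34 -15', '-4 -3 -48 35 -15', '-4 -2 -46 33 -15']
-> ['-4 -1 -45 33 -15', '-5 0 -44 34 -14', '-5 1 -43 32 -15']
[[-0.012,0.004,0.038,0.0,0.002,-0.002],[-0.014,0.004,0.036,0.002,0.0,0.0],[-0.012,0.004,0.038,0.0,0.002,-0.002],[0.028,0.002,0.022,0.0,0.0,0.0],[0.028,0.0,0.02,0.0,0.0,0.0]]
[[0.02,0.002,0.016,0.0,0.0,0.0],[0.022,0.0,0.016,0.0,0.0,0.0]]
[77, 42, 16]
```

Emit:
carry_out(
  targets=[
    [-0.012, 0.004, 0.038, 0, 0, 0],
    [-0.014, 0.004, 0.036, 0, 0, 0],
    [-0.012, 0.004, 0.038, 0, 0, 0],
    [0.028, 0.002, 0.022, 0, 0, 0],
    [0.028, 0, 0.02, 0, 0, 0],
  ],
)

```text
time_s: 26.35
tcp_pos: [0.5736, -0.2496, 0.2475]
eef_rot: [-179.9, -34.0, -18.2]
contact_force: [-0.2, -0.2, -2.8]
gripper_width: 0.012
gripper_force: 45.0
```

Emit:
carry_out(
  targets=[
    [0.02, 0.002, 0.016, 0, 0, 0],
    [0.022, 0, 0.016, 0, 0, 0],
    [0, 0, 0, 0, 0, 0],
  ],
)

```text
time_s: 26.72
tcp_pos: [0.5987, -0.2583, 0.2453]
eef_rot: [-179.9, -34.0, -18.2]
contact_force: [-0.9, 0.2, -3.4]
gripper_width: 0.0119
gripper_force: 45.0
```

Run:
```python
from look import *
s=r.get_state();Y=RK+2.5;D=.0265;T=tool(Y,34)*FL
print(s['joints'].round(1),RX.inv().apply(s['tcp_pos']-PY(HH,0,0,34,Y,-.01,D)[0]).round(4),RX.inv().apply(s['contact_force']).round(1),s['eef_rot'])
w=[(PY(HH,dx,dz,34,Y,-.01,D)[0],T,.012) for dx,dz in((-.015,.012),(-.012,.003))]
check(w,2);plan(w,q=.002); print([clear(x[0],tool(Y,34)) for x in w])
```

```text
[ -4.1   1.1 -42.4  30.6 -15.4  48.5] [-0.0206  0.004   0.023 ] [-0.9 -0.2 -3.4] [-179.91441977  -33.97968724  -18.24193881]
-> ['-5 2 -43 34 -14', '-6 2 -44 34 -13']
-> ['-6 3 -44 37 -11', '-7 3 -45 39 -10']
[[-0.002,0.004,0.012,0.0,0.0,0.0],[-0.002,0.004,0.012,-0.002,0.0,0.0],[-0.004,0.0,0.018,0.0,0.0,0.0]]
[7, 6]
```

Emit:
carry_out(
  targets=[
    [-0.004, 0.004, 0.012, 0, 0, 0],
    [-0.004, 0.004, 0.012, 0, 0, 0],
    [0, 0, 0, 0, 0, 0],
  ],
)

```text
time_s: 27.1
tcp_pos: [0.5988, -0.2633, 0.2323]
eef_rot: [-179.9, -33.9, -18.2]
contact_force: [-0.3, -0.3, -2.8]
gripper_width: 0.0117
gripper_force: 45.0
```

Emit:
carry_out(
  targets=[
    [-0.006, 0, 0.012, 0, 0, 0],
    [0, 0, 0, 0, 0, 0],
    [0, 0, 0, 0, 0, 0],
  ],
)

```text
time_s: 27.48
tcp_pos: [0.6011, -0.2632, 0.2274]
eef_rot: [-179.9, -34.1, -18.2]
contact_force: [5.3, -0.9, -3.9]
gripper_width: 0.0123
gripper_force: 45.0
```

Run:
```python
from look import *
s=r.get_state();Y=RK+2.5;D=.0265
print(s['joints'].round(1),RX.inv().apply(s['tcp_pos']-PY(HH,0,0,34,Y,-.01,D)[0]).round(4),RX.inv().apply(s['contact_force']).round(1),s['eef_rot'],clear(s['tcp_pos'],tool(Y,34)))
```

```text
[ -6.4   2.5 -45.3  37.1 -10.8  43.5] [-0.0166  0.0003  0.005 ] [ 5.3  1.  -3.9] [-179.88286943  -34.07506215  -18.22935101] 11
```

It's touching the bend at the same ~7 mm offset as on the low hook, so the rack sits about 7 mm deeper than I measured. I'll shift forward and lower.

Emit:
carry_out(
  targets=[
    [0.008, 0, 0.004, 0, 0, 0],
    [0.01, 0, 0.006, 0, 0, 0],
    [0, 0, 0, 0, 0, 0],
  ],
)

```text
time_s: 27.85
tcp_pos: [0.6095, -0.2667, 0.2263]
eef_rot: [-179.9, -33.9, -18.3]
contact_force: [-1.5, -0.5, -3.5]
gripper_width: 0.0117
gripper_force: 45.0
```

Emit:
carry_out(
  targets=[
    [-0.004, 0, 0.006, 0, 0, 0],
    [0, 0, 0, 0, 0, 0],
    [0, 0, 0, 0, 0, 0],
  ],
)

```text
time_s: 28.22
tcp_pos: [0.6101, -0.2666, 0.2239]
eef_rot: [-179.9, -34.0, -18.2]
contact_force: [0.7, 0.6, -3.2]
gripper_width: 0.0115
gripper_force: 45.0
```

Run:
```python
from look import *
s=r.get_state();Y=RK+2.5;D=.0265
print(s['joints'].round(1),RX.inv().apply(s['tcp_pos']-PY(HH,0,0,34,Y,-.01,D)[0]).round(4),RX.inv().apply(s['contact_force']).round(1),s['eef_rot'],clear(s['tcp_pos'],tool(Y,34)))
```

```text
[ -6.8   3.7 -44.7  37.7 -10.3  43.2] [-0.007   0.0004  0.0015] [ 0.4  0.9 -3.2] [-179.91963575  -33.99587183  -18.23162483] 4
```

Emit:
carry_out(
  targets=[
    [-0.002, 0, 0.003, 0, 0, 0],
    [0, 0, 0, 0, 0, 0],
    [0, 0, 0, 0, 0, 0],
  ],
)

```text
time_s: 28.6
tcp_pos: [0.6105, -0.2665, 0.2225]
eef_rot: [-179.9, -34.0, -18.2]
contact_force: [1.0, 0.4, -1.4]
gripper_width: 0.0116
gripper_force: 45.0
```

Contact is starting, so one more millimetre and then open.

Emit:
carry_out(
  targets=[
    [-0.001, 0, 0.002, 0, 0, 0],
    [0, 0, 0, 0, 0, 0],
    [0, 0, 0, 0, 0, 0],
  ],
)

```text
time_s: 28.98
tcp_pos: [0.6108, -0.2666, 0.2222]
eef_rot: [-179.9, -34.1, -18.2]
contact_force: [-3.5, 2.4, 5.3]
gripper_width: 0.0118
gripper_force: 45.0
```

Emit:
carry_out(
  targets=[
    [0, 0, 0, 0, 0, 0],
    [0, 0, 0, 0, 0, 0],
    [0, 0, 0, 0, 0, 0],
    [0, 0, 0, 0, 0, 0],
    [0, 0, 0, 0, 0, 0],
  ],
  hand=0.45,
)

```text
time_s: 29.6
tcp_pos: [0.6102, -0.2666, 0.2208]
eef_rot: [-179.9, -34.0, -18.2]
contact_force: [0.1, 0.5, -0.2]
gripper_width: 0.0395
gripper_force: 0.0
```

Emit:
carry_out(
  targets=[
    [0, 0, 0, 0, 0, 0],
    [0, 0, 0, 0, 0, 0],
    [0, 0, 0, 0, 0, 0],
  ],
)

```text
time_s: 29.98
tcp_pos: [0.6102, -0.2666, 0.2209]
eef_rot: [-179.9, -34.0, -18.2]
contact_force: [-0.1, 0.9, -0.3]
gripper_width: 0.0396
gripper_force: 0.0
```

Run:
```python
from look import *
s=r.get_state();print(s['joints'].round(1),s['contact_force'])
p=s['tcp_pos'];R=E(s['eef_rot'])
w=[(p+RX.apply([-.06,0,.01]),R,.02),(p+RX.apply([-.14,0,.04]),R,.03),(np.array([.42,-.10,.38]),tool(-10,34)*FL,.05)]
check(w,3);plan(w)
```

```text
[ -7.4   3.9 -45.4  39.7  -9.3  41.6] [-0.09735861  0.88966473 -0.3159371 ]
-> ['-7 2 -47 41 -10', '-6 0 -49 41 -10', '-5 -3 -51 40 -11']
-> ['-3 -6 -51 36 -15', '-1 -10 -52 35 -18', '2 -14 -53 33 -21']
-> ['10 -21 -51 30 -32', '20 -27 -48 28 -42', '31 -33 -46 29 -53']
[[-0.02,0.0,-0.02,0.0,0.0,0.0],[-0.025,-0.005,-0.02,0.0,0.0,0.0],[-0.02,0.0,-0.025,0.0,0.0,0.0],[-0.025,0.0,-0.02,0.0,0.0,0.0],[-0.03,0.0,-0.045,0.0,0.0,0.0]]
[[-0.035,-0.005,-0.045,0.0,0.0,0.0],[-0.03,0.0,-0.05,0.0,0.0,0.0],[-0.005,-0.045,-0.075,0.02,0.0,-0.03],[-0.005,-0.05,-0.075,0.02,0.0,-0.025],[-0.005,-0.05,-0.07,0.015,0.0,-0.03]]
[[0.0,-0.055,-0.075,0.02,0.0,-0.03]]
```

Emit:
carry_out(
  targets=[
    [-0.02, 0, -0.02, 0, 0, 0],
    [-0.025, -0.002, -0.02, 0, 0, 0],
    [-0.02, -0.002, -0.025, 0, 0, 0],
    [-0.025, 0, -0.02, 0, 0, 0],
    [-0.03, 0, -0.045, 0, 0, 0],
  ],
)

```text
time_s: 30.6
tcp_pos: [0.5276, -0.2376, 0.2408]
eef_rot: [-179.9, -33.9, -18.2]
contact_force: [-0.0, -0.7, 1.0]
gripper_width: 0.0395
gripper_force: 0.0
```

Emit:
carry_out(
  targets=[
    [-0.035, -0.005, -0.045, 0, 0, 0],
    [-0.03, 0, -0.05, 0, 0, 0],
    [-0.005, -0.045, -0.075, 0.02, 0, -0.03],
    [-0.005, -0.05, -0.075, 0.02, 0, -0.025],
    [-0.005, -0.05, -0.07, 0.015, 0, -0.03],
  ],
)

```text
time_s: 31.22
tcp_pos: [0.4325, -0.1302, 0.3509]
eef_rot: [-179.9, -34.1, -12.2]
contact_force: [0.1, 2.0, 0.4]
gripper_width: 0.0394
gripper_force: 0.0
```

Emit:
carry_out(
  targets=[
    [0, -0.055, -0.075, 0.02, 0, -0.03],
    [0, 0, 0, 0, 0, 0],
    [0, 0, 0, 0, 0, 0],
    [0, 0, 0, 0, 0, 0],
    [0, 0, 0, 0, 0, 0],
  ],
)

```text
time_s: 31.85
tcp_pos: [0.419, -0.1003, 0.3797]
eef_rot: [179.8, -33.9, -10.0]
contact_force: [0.0, -0.4, -0.1]
gripper_width: 0.0394
gripper_force: 0.0
```

Run:
```python
from h import *
t=r.capture('top')[:,:,::-1].copy();c=r.capture('scene')[:,:,::-1].copy()
g=lambda i,w,h:cv2.convertScaleAbs(cv2.resize(i,(w,h),interpolation=2),alpha=1.3)
M=np.zeros((600,800,3),np.uint8);M[:300,:400]=g(t[110:215,330:470],400,300);M[300:,:400]=g(t[165:270,160:300],400,300);M[:,400:]=g(c[180:330,355:455],400,600);cv2.imwrite("pics/m5.png",M)
```

```text
(no output)
```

View pics/m5.png

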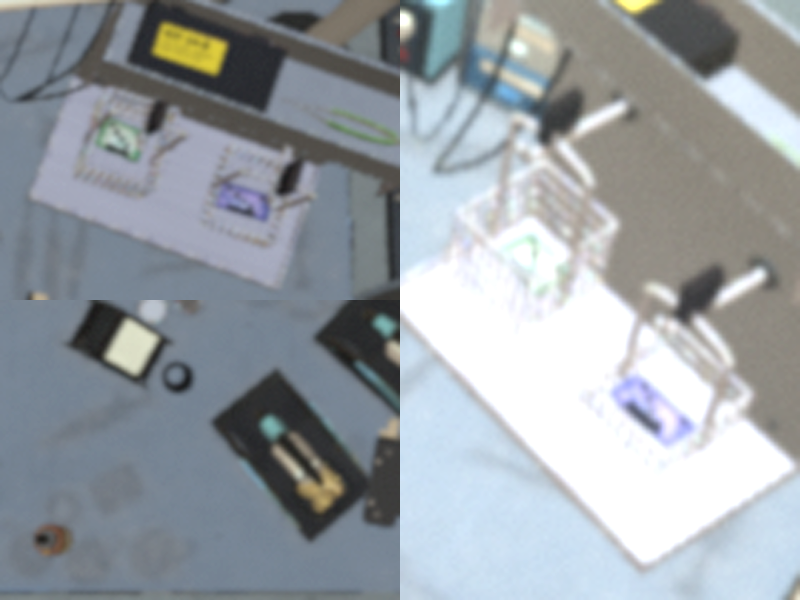

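The final picture shows both baskets hanging upright on their hooks (tabs at scene ≈(395,209) and (430,253)), with the green and purple boards inside. The loupe and bottle stand where they were, and the arm is clear. Handing in.

```bash
python3 -c "
from plant import r
print(r.close_job())"
```

```text
the job is handed in; nothing more can be done
None
```

I hung the deep basket on the high hook and the shallow basket on the low hook, each with its board inside, and handed the job in at about 32 s; the hand-in returned no verdict.

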